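Load a tray of crackers into the bench dryer through its spring flap

TASK

With the pusher, slide the tray of crackers along the dryer's infeed shelf and in through the spring flap until it is home at the back stop and the side catch has snapped out behind it; push gently, do not lean on the tray, do not touch it with the gripper, and spill nothing. Then draw the pusher out so that the flap falls shut behind the tray, and set the pusher back down upright on the open bench. Leave everything else on the bench where it is.

Things in the scene. Friction and masses are not known exactly. Their poses are not given: they have to be found in the camera images.
- dryer: Stainless bench-top tray dryer, fixed, 300 long (x) x 280 wide (y) x 202 high, glass pane in its top, open infeed shelf in front. Origin on the bench straight under the middle of the mouth; x = the loading direction (level, into the dryer), z up. The shelf's top and the deck inside are level, 60 mm above the bench. The mouth is 98 wide, 66 high above the deck.
- mouth (a point): Middle of the mouth at deck level, 60 mm above the dryer's origin; dryer's axes. Pushing the tray in takes about 1 to 8 N. An adjustable rigid back stop stands across the deck inside, its face anywhere from 180 to 270 mm beyond the mouth (x), set differently each time and not measured: feel for it. At the stop the force rises steeply.
- shelf_end (a point): Middle of the outer end of the infeed shelf, on its top: 260 mm before the mouth (x = -260 in the dryer's frame), 60 mm above the bench. The shelf is 140 wide; the bench below and in front of it is open.
- lead_in (a point): Middle of the mouth of the two guide rails, on the shelf's top, 75 mm before the dryer's mouth. The rails are 10 high and 130 apart here; they narrow to 90 apart (inner faces 45 either side of the centre line) at 30 mm before the mouth and run on so into the dryer.
- flap (a joint): Steel spring flap closing the mouth, 89 wide x 62 high, hinged at its top 64 mm above the deck, 14 mm inside the mouth. 0 = shut; grows (rad) as it swings inward, the only way it opens; a spring (1 to 3 N at its lower edge) shuts it. It rides on the tray's rims, then on the pusher's rod (about 1 rad), and can shut only with the tray's rear over 66 mm inside and the pusher out.
- catch (a joint): Spring catch nose on the +y side of the channel, carried by the back stop 114 mm before its face. 0 = sprung out 7 mm into the channel; grows (m) as the tray's side presses it back (2 to 7 mm) and returns to 0 when the tray is home, the nose then standing behind its rear corner. It adds a few N from when the tray's front meets it, about 110 mm before home.
- tray: Stainless sheet tray on the infeed shelf, 110 long (x) x 86 wide (y) x 30 high, 3 mm walls and floor, 0.25 to 0.4 kg, three crackers in it. Origin at the centre of its underside, x towards the dryer (its front), z up. It starts a little skewed and off centre, just outside the lead-in of the rails.
- pusher: Tray pusher standing on the bench, 305 long, 0.2 to 0.3 kg: wooden grip 80 long x 24 wide x 48 high, then a 10 mm steel rod at 30 mm height, and at its end a crosswise steel plate 60 wide x 32 high x 6 thick, its front face 265 mm ahead of the origin. Origin under the middle of the grip at its underside (the plate's lower edge is level with it); x runs from the grip along the rod to the plate, z up. Rod top: 35 mm.
- cracker1: A round rice cracker, 38 across, 10 high, lying in the tray. Origin at the centre of its underside.
- cracker2: A round rice cracker, 38 across, 10 high, lying in the tray. Origin at the centre of its underside.
- cracker3: A round rice cracker, 38 across, 10 high, lying in the tray. Origin at the centre of its underside.
- cup: Bystander: small open steel cup, 64 across, 62 high. Origin under its centre.
- brush: Bystander: flat glazing brush lying on the bench, 190 long (x), 42 wide. Origin at its middle.
- spare_tray: Bystander: an empty tray like the other one, 110 x 86 x 30, standing on the bench itself. Origin under its centre.
- bowl: Bystander: steel bowl, 170 across, 65 high. Origin under its centre.
- jar: Bystander: amber glass jar with a steel lid, 66 across, 100 high. Origin under its centre.
- shaker: Bystander: white shaker with a steel cap, 44 across, 85 high, between the robot and the shelf. Origin under its centre.
- timer: Bystander: flat white kitchen timer, 60 x 60 x 18. Origin under its centre.
Mind the look-alikes: they are no part of the job. Leave any blue or brown look-alike of the tray alone.

How it is judged:
On the way, in this order (a step that is already met when the one before it is completed fails the run):
1. the pusher is lifted off the bench (height (world z) of pusher above 0.03 m), for 0.1 s.
2. the tray is going in under the opened flap (value of joint flap above 0.5 rad and x of tray in the frame of dryer above 0 m and contact force between pusher and tray above 0.3 N), for 0.05 s.
3. the tray is home, the catch has snapped out behind it and the flap is shut (x of tray in the frame of dryer above 0.118 m and value of joint catch below 0.0015 m and value of joint flap below 0.06 rad), for 0.3 s.
At the end, for the whole second after the job is handed in: The tray is home in the dryer (its centre more than 118 mm inside the mouth, the catch out behind it, within 1.5 mm of fully out), the flap is shut within 0.06 rad, and the pusher stands upright (within 0.08 rad) and still on the bench itself (underside below 8 mm) (all of step 3 and height (world z) of pusher below 0.008 m and angle between pusher's own z axis and vertical below 0.08 rad and linear speed of pusher below 0.02 m/s and linear speed of tray below 0.01 m/s); the robot touches nothing.
It fails at once if the pusher pressed on the tray with more than 20 N (contact force between pusher and tray above 20 N).
It fails at once if the pusher was forced against the dryer with more than 20 N (contact force between pusher and dryer above 20 N).
It fails at once if the gripper or the arm touched the tray (contact force between any of the fingers, the arm and tray above 0.5 N).
It fails at once if a cracker left the tray (distance between any of cracker1, cracker2, cracker3 and tray above 0.065 m).
It fails at once if something else on the bench was moved more than 30 mm (distance of any of cup, brush, spare_tray, bowl, jar, shaker, timer from where it was at the start of the episode above 0.03 m).
It also fails if it takes over 70 s, if anything falls off the work surface, if the arm or the gripper's body presses on something with over 40 N, if the wrist force passes 120 N, or if a joint passes its speed limit or range.

ROBOT

A 6-joint arm with a two-finger parallel gripper is mounted at the origin on the work surface. World frame = base frame: x ahead of the robot, y to its left, z up, the work surface at z = 0. Lengths are in m, angles in rad, forces in N, time in s.
With the tool pointing down it reaches from about 0.375 to 0.925 m from the base axis. Payload 5.7 kg.
Tool frame: the origin (TCP) lies between the finger pads; the fingertips stand 19 mm ahead of it and the grasp point (between the pads) is the TCP; z points along the fingers, x is the direction in which the jaws open and shut, and the axes are right-handed (so a half turn about z gives the same grasp; the last joint's range is limited). The gripper opens to 85 mm and grips with 20 to 120 N. Pads are 22 mm wide; open, the fingers measure 114 mm over their backs; the gripper's body (76 mm by 85 mm) begins 54 mm behind the grasp point. The pads swing forward as they close: fully open they stand 13 mm farther back than shut.
Start: joints at [1.216, 0.359, 1.51, -0, 1.272, -0.115], TCP at [0.143, 0.583, 0.25] pointing down, gripper open.
Joint ranges: [-2.97, 2.97], [-1.01, 2.36], [0.21, 2.38], [-0.96, 4.11], [0.2, 2.71], [-2.98, 2.98]. Speed limits (rad/s): [2.39, 2.39, 3.14, 3.14, 3.14, 3.14].

INTERFACE

Orientations are given as [roll, pitch, yaw] about the fixed x, y, z axes, in that order (R = Rz(yaw) Ry(pitch) Rx(roll)).
In Python, from station import bot gives the robot as it stands.
- The arm moves only by the tool arm_command, never from a script. Its argument "plan" is a list of rows, each an object with "xyz": the shift along the world's x, y, z in mm, a list of three; "turn": the turn, a rotation vector about the world's x, y, z in rad, a list of three; "gripper": the finger opening in mm, from 0 to 85.4. A call has exactly 5 rows; each row is the pose to reach, as a shift and turn from the pose commanded when the call began; what a row does not reach only later rows make up. A row lasts 1/8 s, in which the tool goes at most 62.5 mm and 10.7 degrees, less where a joint would pass 70% of its speed; a pose out of reach is approached as far as the arm can. A call with a gripper value outside its range is refused whole. The fingers move at their own pace and stop on an object; "force" is the grip in N (left out, the last holds). Time passes only in rows, so rows that repeat a pose let the fingers close, or fill a call up. It gives the time, the measured TCP pose, the force and the opening at its end, in the units of the state.
- bot.observe(): the state, without advancing time (a new reading comes with each control period).
- bot.get_image(name): name is "scene" or "side" or "wrist"; returns a dict with "img" (420x560x3 uint8, red, green, blue), "camera_matrix" (3x3 intrinsics, pixels), "view" (4x4, takes a point from world to camera coordinates); the wrist camera has in their place "mount" (4x4, takes a point from camera to tool coordinates, whose origin is the TCP and whose axes are the tool frame's). Camera axes: x right, y up, looking along -z (the intrinsics and any distortion apply to the point x, -y, -z); pixel columns grow to the right and rows downward; lengths in m; the calibration is good to about 2 mm. A picture is of the moment at which its call begins: read the wrist's pose just before it. There is no depth.
- bot.finish_job(): hands the job in, once; it reports no verdict.
Trained networks look in a picture, given as the dict that the camera call returned (one of the last four; its "shot" number tells which), for a name from the list of things; names that differ only in an ending like _2 or _b are one class to them, and where a whole thing is asked for, a point or a joint stands for the part that bears it (a point fixed in the world has none). Each returns a list of dicts, best first, with "score" (0 to 1); they miss things now and then, are a little off and sometimes report something else, mostly with a low value. They report only what shows in the picture. A call takes as long as a camera call. They do not tell look-alikes from the thing itself.
- bot.masks_of(picture, label): "pixels" (420x560 bool, what is visible of it) and "at" ([column, row] in pixels, amid what is visible of it).
The state is a dict: "time": time; "joint_positions": joint angles; "dq": joint speeds; "joint_efforts": joint torques, N m; "tcp_pos": TCP position; "ee_rot": TCP orientation; "wrist_force": force on the tool from outside, world axes, zero at the start; "torque": the same for the moment, N m; "grip_width": opening from 0.0 (shut) to 1.0 (fully open).
Only numpy, scipy, OpenCV 4.12 (cv2) and the standard library are available. Lean on these libraries where they do the work, as an engineer would, in place of code of your own. Each camera call takes 0.05 s, during which the arm holds its last target.

## Working session

There is one attempt and no reset: what is moved stays moved. The work goes in short steps, Python scripts to look and compute and a tool call to move; the robot and the scene stay as the last step left them, time stands still between calls to the robot, and variables do not carry over. Pictures are saved under pics/ and viewed, and the job is handed in when it is done.

Besides the shell and the picture viewer there is one more tool, called after "Call:" as name(argument=value, ...), one argument or row to a line, values as JSON. arm_command: Moves the arm, as the interface text tells. Its arguments: {"type":"object","properties":{"plan":{"type":"array","items":{"type":"object","properties":{"xyz":{"type":"array","items":{"type":"number"}},"turn":{"type":"array","items":{"type":"number"}},"gripper":{"type":"number"}}}},"force":{"type":"number"}},"required":["plan"]}

```bash
mkdir -p pics; ls
python3 - <<'E'
from station import bot
import cv2,pickle
s=bot.observe();print({k:s[k] for k in('time','tcp_pos','ee_rot','wrist_force','grip_width')})
d={}
for n in('scene','side','wrist'):
    p=bot.get_image(n);d[n]=p
    cv2.imwrite(f'pics/a_{n}.png',p['img'][:,:,::-1])
    print(n,p['camera_matrix'],p.get('view',p.get('mount')),[k for k in p])
pickle.dump(d,open('a.pkl','wb'))
E
```

```text
pics
{'time': 0.0, 'tcp_pos': array([0.1422876 , 0.58219483, 0.24943029]), 'ee_rot': array([-3.14141771e+00,  1.87346786e-03,  1.33102811e+00]), 'wrist_force': array([-0.40149658, -0.13200183,  0.92359425]), 'grip_width': 1.0057432634141459}
scene [[412.94240456   0.         280.76409268]
 [  0.         412.94240456 204.01225664]
 [  0.           0.           1.        ]] [[ 0.68918518  0.72450637 -0.01069169 -0.45836524]
 [-0.6051877   0.58367255  0.54136328  0.1807195 ]
 [ 0.39846159 -0.36662907  0.84072081 -1.52177758]
 [ 0.          0.          0.          1.        ]] ['img', 'camera_matrix', 'view', 'shot']
side [[430.05256673   0.         285.20771125]
 [  0.         430.05256673 211.18889684]
 [  0.           0.           1.        ]] [[ 7.89726549e-01 -6.13459004e-01 -1.68259029e-04 -3.04609847e-01]
 [ 4.70501565e-01  6.05516549e-01  6.41855113e-01 -3.79353234e-01]
 [-3.93649915e-01 -5.06969190e-01  7.66825916e-01 -9.75763182e-01]
 [ 0.00000000e+00  0.00000000e+00  0.00000000e+00  1.00000000e+00]] ['img', 'camera_matrix', 'view', 'shot']
wrist [[327.65086008   0.         277.48977726]
 [  0.         327.65086008 206.1937859 ]
 [  0.           0.           1.        ]] [[ 9.99999867e-01  4.09166905e-05 -5.14415440e-04 -1.38023061e-04]
 [-1.17524651e-04 -9.52597869e-01 -3.04232290e-01 -7.66194352e-02]
 [-5.02479230e-04  3.04232310e-01 -9.52597737e-01 -1.23620400e-01]
 [ 0.00000000e+00  0.00000000e+00  0.00000000e+00  1.00000000e+00]] ['img', 'camera_matrix', 'mount', 'shot']
```

View pics/a_scene.png

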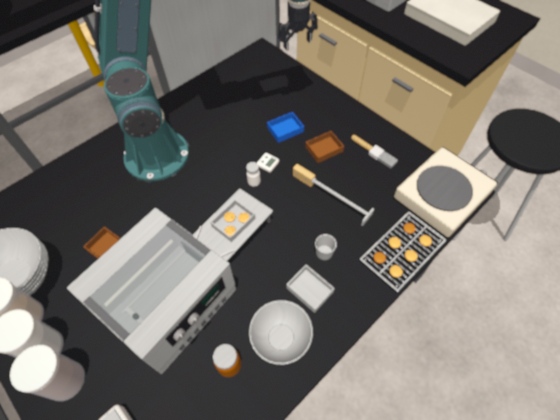

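View pics/a_side.png

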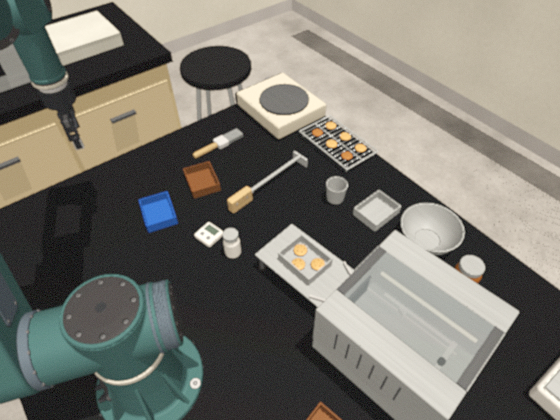

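View pics/a_wrist.png

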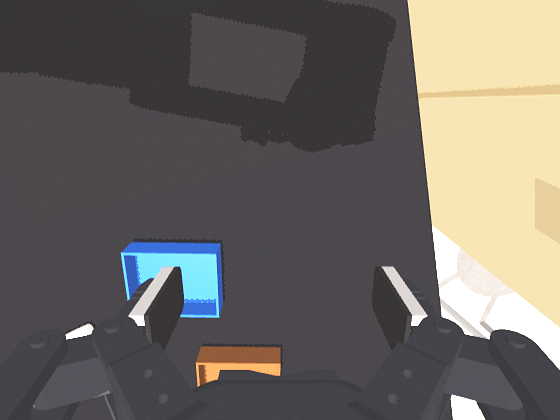

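The two static views show these candidates.
- **Tray:** the steel tray with crackers on the shelf is at scene (232,220), side (305,258). Its look-alikes are the spare steel tray (310,288), the blue tray (286,127) and the brown ones (324,146) and (103,243).
- **Pusher:** it is at scene (335,193). The only similar thing is the brush at (375,150).

I'll check both choices in a close crop and localise them.

```bash
cat > h.py <<'E'
import numpy as np,cv2
def proj(p,P):
    P=np.atleast_2d(P); V=p['view'];c=P@V[:3,:3].T+V[:3,3]
    q=np.c_[c[:,0],-c[:,1],-c[:,2]]@p['camera_matrix'].T
    return q[:,:2]/q[:,2:]
def ray(p,uv):
    V=p['view'];R=V[:3,:3];o=-R.T@V[:3,3]
    d=np.linalg.inv(p['camera_matrix'])@np.array([uv[0],uv[1],1.]);d=R.T@np.array([d[0],-d[1],-d[2]])
    return o,d/np.linalg.norm(d)
def onz(p,uv,z):
    o,d=ray(p,uv);return o+d*(z-o[2])/d[2]
def tri(rs):
    A=0;b=0
    for o,d in rs:
        M=np.eye(3)-np.outer(d,d);A=A+M;b=b+M@o
    return np.linalg.solve(A,b)
def wristview(p,s):
    # give wrist pic a 'view' from state
    from scipy.spatial.transform import Rotation as Ro
    T=np.eye(4);T[:3,:3]=Ro.from_euler('xyz',s['ee_rot']).as_matrix();T[:3,3]=s['tcp_pos']
    p['view']=np.linalg.inv(T@p['mount']);return p
E
python3 - <<'E'
from h import *
from station import bot
P={}
import pickle
for n in('scene','side'):
    p=bot.get_image(n);P[n]=p
    for l in('pusher','tray','dryer','cup','shaker','timer','spare_tray','brush','bowl','jar'):
        for m in bot.masks_of(p,l)[:2]:
            if m['score']<.3: continue
            a=onz(p,m['at'],0.06 if l=='tray' else 0.02)
            print(n,l,round(m['score'],2),np.round(m['at']),np.round(a,3))
            if l in('pusher','tray'): p[l+str(round(m['at'][0]))]=m['pixels']
pickle.dump(P,open('b.pkl','wb'))
a=P['scene']['img'][100:400,60:400,::-1];cv2.imwrite('pics/b1.png',cv2.resize(a[40:190,20:],None,fx=2.5,fy=2.5,interpolation=cv2.INTER_CUBIC))
a=P['side']['img'][140:320,200:460,::-1];cv2.imwrite('pics/b2.png',cv2.resize(a,None,fx=3,fy=3,interpolation=cv2.INTER_CUBIC))
E
```

```text
scene pusher 0.66 [308. 184.] [0.487 0.298 0.02 ]
scene tray 0.73 [234. 222.] [0.451 0.004 0.06 ]
scene tray 0.72 [285. 126.] [0.265 0.401 0.06 ]
scene dryer 0.83 [160. 283.] [ 0.438 -0.278  0.02 ]
scene cup 0.4 [162. 282.] [ 0.438 -0.271  0.02 ]
scene shaker 0.58 [250. 176.] [0.324 0.178 0.02 ]
scene timer 0.82 [267. 163.] [0.323 0.257 0.02 ]
scene brush 0.79 [377. 150.] [0.559 0.584 0.02 ]
scene bowl 0.75 [279. 332.] [ 0.785 -0.122  0.02 ]
scene jar 0.71 [225. 363.] [ 0.746 -0.284  0.02 ]
side pusher 0.7 [247. 193.] [0.487 0.32  0.02 ]
side pusher 0.43 [471. 267.] [ 0.804 -0.266  0.02 ]
side tray 0.92 [157. 211.] [0.226 0.387 0.06 ]
side tray 0.66 [206. 180.] [0.4   0.409 0.06 ]
side dryer 0.72 [400. 325.] [ 0.532 -0.261  0.02 ]
side shaker 0.87 [232. 243.] [0.347 0.19  0.02 ]
side timer 0.57 [209. 236.] [0.308 0.251 0.02 ]
side spare_tray 0.76 [375. 210.] [0.745 0.032 0.02 ]
side brush 0.62 [224. 141.] [0.561 0.564 0.02 ]
side bowl 0.82 [435. 227.] [ 0.835 -0.119  0.02 ]
side bowl 0.33 [473. 268.] [ 0.806 -0.269  0.02 ]
side jar 0.69 [472. 268.] [ 0.804 -0.27   0.02 ]
```

View pics/b1.png

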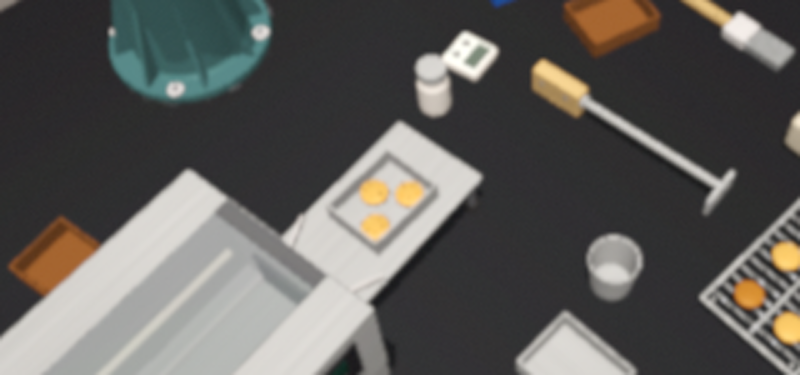

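View pics/b2.png

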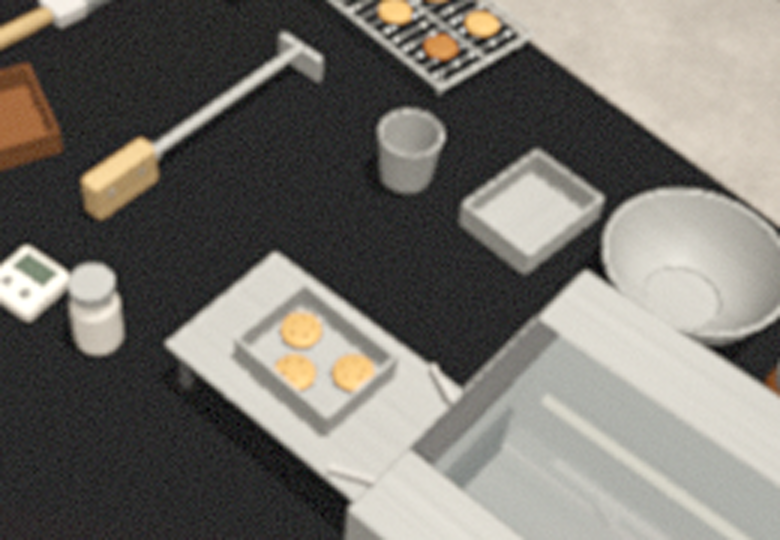

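```bash
cat > fit.py <<'E'
from h import *
import pickle
from scipy.optimize import least_squares
P=pickle.load(open('b.pkl','rb'))
def fit(obs,x0,z0):
    # obs: (cam, uv, local xyz)
    def T(v,l):
        c,s=np.cos(v[2]),np.sin(v[2]);l=np.array(l)
        return np.array([v[0]+c*l[0]-s*l[1],v[1]+s*l[0]+c*l[1],z0+l[2]])
    f=lambda v:np.concatenate([proj(P[c],T(v,l))[0]-uv for c,uv,l in obs])
    r=least_squares(f,x0,loss='soft_l1');return r.x,f(r.x).reshape(-1,2)
S=lambda u,v:('side',np.array([200+u/3,140+v/3]))
C=lambda u,v:('scene',np.array([80+u/2.5,140+v/2.5]))
E
python3 - <<'E'
from fit import *
# loading dir: world approx -y. +y side of dryer -> +x world side
L=np.array
ob=[(*S(277,252),(-.26,.07,.06)),(*S(165,344),(-.26,-.07,.06)),(*C(483,178),(-.26,.07,.06)),(*C(400,121),(-.26,-.07,.06)),
(*S(585,271),(0,.14,.202)),(*S(350,506),(0,-.14,.202)),(*C(373,310),(0,.14,.202)),(*C(188,170),(0,-.14,.202)),
('side',L([517,312]),(.3,.14,.202)),('scene',L([72,290]),(.3,-.14,.202)),('scene',L([161,364]),(.3,.14,.202))]
for yaw0 in(-1.6,):
    print('dryer',*fit(ob,[.45,-.15,yaw0],0))
ob=[(*S(307,290),(-.055,.043,.03)),(*S(395,360),(.055,.043,.03)),(*S(323,418),(.055,-.043,.03)),(*S(237,347),(-.055,-.043,.03)),
(*C(437,190),(-.055,.043,.03)),(*C(378,240),(.055,.043,.03)),(*C(387,152),(-.055,-.043,.03)),(*C(329,206),(.055,-.043,.03))]
print('tray',*fit(ob,[.45,0,-1.6],.06))
ob=[(*S(146,138),(.04,.012,.048)),(*S(82,180),(-.04,.012,.048)),(*S(93,192),(-.04,-.012,.048)),(*S(158,153),(.04,-.012,.048)),
(*S(281,34),(.265,.03,.032)),(*S(323,68),(.265,-.03,.032)),
(*C(589,90),(.04,.012,.048)),(*C(545,60),(-.04,.012,.048)),(*C(578,103),(.04,-.012,.048)),(*C(533,69),(-.04,-.012,.048)),
(*C(736,170),(.265,.03,.032)),(*C(706,205),(.265,-.03,.032))]
print('pusher',*fit(ob,[.47,.3,.3],0))
E
```

```text
dryer [ 0.47270317 -0.1482724  -1.414251  ] [[ -0.60991984  -0.99282522]
 [  0.38196484  -0.96926461]
 [ -0.89942552  -0.76474836]
 [ -1.08522535   0.30943798]
 [  0.36082328  -2.41672243]
 [  0.21477674  -0.49627174]
 [  0.61410603  -0.31233484]
 [ -0.59985056   0.15167236]
 [  3.8241892   -3.30872955]
 [ -6.22247296  -0.57162659]
 [-18.71829476  -3.28461967]]
tray [ 4.49141394e-01 -1.14472776e-03 -1.49064430e+00] [[ 0.18999967 -3.51778484]
 [ 1.37244371 -0.89651752]
 [ 0.79728675 -0.07890376]
 [-0.91922783 -4.21634031]
 [-0.60668621 -1.50594105]
 [-2.60271893  2.1598482 ]
 [-0.24487828 -1.71152426]
 [-2.67952749 -0.77367993]]
pusher [0.45414177 0.30617632 0.1299043 ] [[-1.32939423 -0.94626372]
 [-0.30230495 -0.82389907]
 [ 1.39688157 -0.47123173]
 [ 0.05542769 -1.83616423]
 [ 1.03620158 -0.99163952]
 [ 0.38822368 -3.51294742]
 [-1.13244435 -0.66178181]
 [-2.12233212 -0.2075768 ]
 [-0.96481177 -1.39419524]
 [-1.60219924  0.49169848]
 [-1.3425094   1.33735498]
 [ 0.60255549 -0.24240921]]
```

Call:
arm_command(
  plan=[
    {"xyz":[39,-34,0],"turn":[0,0,0.05],"gripper":85},
    {"xyz":[78,-69,0],"turn":[0,0,0.1],"gripper":85},
    {"xyz":[117,-103,0],"turn":[0,0,0.15],"gripper":85},
    {"xyz":[156,-138,0],"turn":[0,0,0.2],"gripper":85},
    {"xyz":[195,-172,0],"turn":[0,0,0.25],"gripper":85},
  ],
)

```text
time: 1.88
tcp_pos: [0.3386, 0.4096, 0.2505]
ee_rot: [3.141, -0.0, 1.583]
wrist_force: [0.4, 0.8, 0.4]
grip_width: 0.995
```

Call:
arm_command(
  plan=[
    {"xyz":[39,-34,0],"turn":[0,0,0.05],"gripper":85},
    {"xyz":[78,-69,0],"turn":[0,0,0.1],"gripper":85},
    {"xyz":[116,-103,0],"turn":[0,0,0.12],"gripper":85},
    {"xyz":[116,-103,0],"turn":[0,0,0.12],"gripper":85},
    {"xyz":[116,-103,0],"turn":[0,0,0.12],"gripper":85},
  ],
)

```text
time: 2.5
tcp_pos: [0.4532, 0.3078, 0.2502]
ee_rot: [-3.141, -0.0, 1.7]
wrist_force: [-0.2, -0.2, 0.2]
grip_width: 0.992
```

Run:
```python
from h import *
from station import bot
import pickle
s=bot.observe();print(s['time'],s['tcp_pos'],s['ee_rot'],s['wrist_force'],s['joint_positions'])
p=wristview(bot.get_image('wrist'),s)
pickle.dump(p,open('w1.pkl','wb'))
cv2.imwrite('pics/w1.png',cv2.resize(p['img'][:,:,::-1],None,fx=1.4,fy=1.4))
```

```text
2.5 [0.45319986 0.30782078 0.25016224] [-3.14089743e+00 -2.54207883e-04  1.69987504e+00] [-0.20470397 -0.21552324  0.15101039] [ 4.70235975e-01  2.84488770e-01  1.62307372e+00  5.00165161e-04
  1.23460030e+00 -1.22980430e+00]
```

View pics/w1.png

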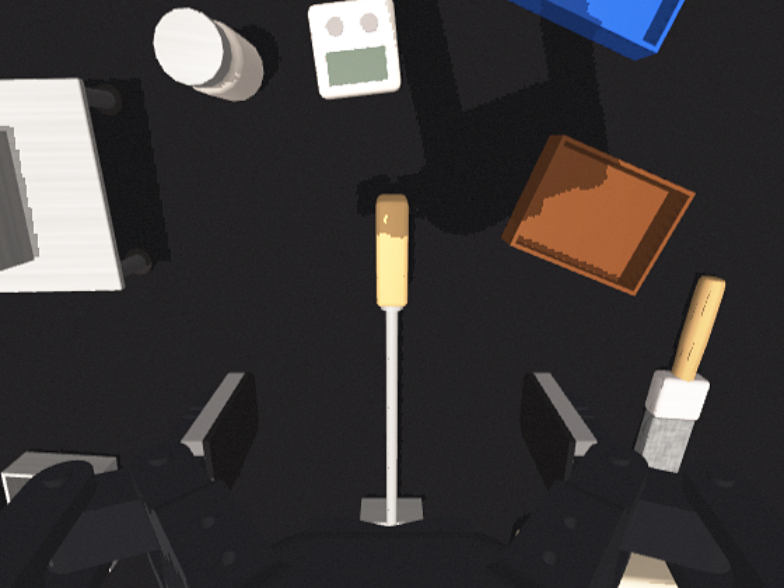

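Run:
```python
from h import *
import pickle
p=pickle.load(open('w1.pkl','rb'))
for n,u,v,z in[('rear',392,196,.048),('front',392,305,.048),('rearL',377,240,.048),('rearR',408,240,.048),('frL',377,300,.048),('frR',408,300,.048),('rod0',392,320,.03),('rod1',391,490,.03),('shelfL',81,79,.06),('shelfR',124,290,.06),('trayR-',10,128,.09),('trayR+',38,258,.09)]:
    print(n,np.round(onz(p,(u/1.4,v/1.4),z),4))
from fit import proj
# predicted tray & pusher
```

```text
rear [0.4124 0.3046 0.048 ]
front [0.4927 0.3153 0.048 ]
rearL [0.4448 0.298  0.048 ]
rearR [0.4419 0.3202 0.048 ]
frL [0.4902 0.3036 0.048 ]
frR [0.4872 0.3267 0.048 ]
rod0 [0.5118 0.3179 0.03  ]
rod1 [0.6773 0.3389 0.03  ]
shelfL [0.3645 0.1017 0.06  ]
shelfR [0.5019 0.1222 0.06  ]
trayR- [0.3977 0.0774 0.09  ]
trayR+ [0.4753 0.0857 0.09  ]
```

Call:
arm_command(
  plan=[
    {"xyz":[0,2,-50],"turn":[0,0,0],"gripper":55},
    {"xyz":[0,2,-105],"turn":[0,0,0],"gripper":55},
    {"xyz":[0,2,-160],"turn":[0,0,0],"gripper":55},
    {"xyz":[0,2,-200],"turn":[0,0,0],"gripper":55},
    {"xyz":[0,2,-220],"turn":[0,0,0],"gripper":55},
  ],
)

```text
time: 3.18
tcp_pos: [0.4509, 0.3103, 0.028]
ee_rot: [-3.138, 0.001, 1.703]
wrist_force: [-0.6, 0.4, 0.5]
grip_width: 0.648
```

Call:
arm_command(
  force=80,
  plan=[
    {"xyz":[0,0,0],"turn":[0,0,0],"gripper":55},
    {"xyz":[0,0,0],"turn":[0,0,0],"gripper":18},
    {"xyz":[0,0,0],"turn":[0,0,0],"gripper":18},
    {"xyz":[0,0,0],"turn":[0,0,0],"gripper":18},
    {"xyz":[0,0,0],"turn":[0,0,0],"gripper":18},
  ],
)

```text
time: 3.8
tcp_pos: [0.4543, 0.3106, 0.0318]
ee_rot: [3.139, -0.001, 1.701]
wrist_force: [-2.2, 1.4, 7.7]
grip_width: 0.273
```

Run:
```python
from h import *
from station import bot
s=bot.observe();print(s['time'],s['tcp_pos'],s['ee_rot'],s['wrist_force'],s['grip_width'])
p=wristview(bot.get_image('wrist'),s)
cv2.imwrite('pics/w2.png',p['img'][:,:,::-1])
```

```text
3.8 [0.45432597 0.31061847 0.03178474] [ 3.13915333e+00 -1.26836491e-03  1.70089992e+00] [-2.17260032  1.41805043  7.71221912] 0.2733685318646992
```

View pics/w2.png

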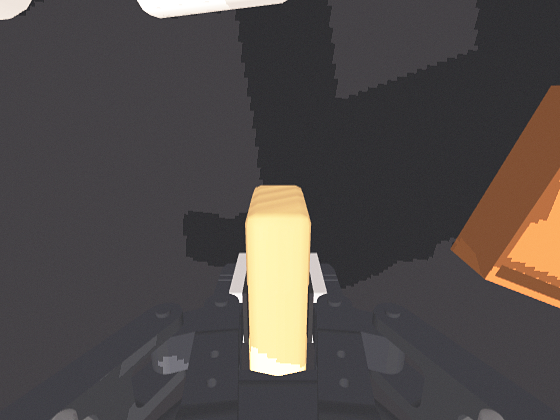

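Call:
arm_command(
  plan=[
    {"xyz":[0,0,25],"turn":[0,0,0],"gripper":18},
    {"xyz":[0,0,65],"turn":[0,0,0],"gripper":18},
    {"xyz":[0,0,105],"turn":[0,0,0],"gripper":18},
    {"xyz":[0,0,130],"turn":[0,0,0],"gripper":18},
    {"xyz":[0,0,130],"turn":[0,0,0],"gripper":18},
  ],
)

```text
time: 4.47
tcp_pos: [0.4548, 0.3104, 0.1625]
ee_rot: [3.137, -0.002, 1.701]
wrist_force: [-0.6, 0.2, -2.9]
grip_width: 0.27
```

Call:
arm_command(
  plan=[
    {"xyz":[-5,6,0],"turn":[0,0,-0.12],"gripper":18},
    {"xyz":[-11,12,0],"turn":[0,0,-0.27],"gripper":18},
    {"xyz":[-17,18,0],"turn":[0,0,-0.43],"gripper":18},
    {"xyz":[-23,24,0],"turn":[0,0,-0.59],"gripper":18},
    {"xyz":[-29,30,0],"turn":[0,0,-0.75],"gripper":18},
  ],
)

```text
time: 5.1
tcp_pos: [0.4233, 0.3393, 0.1586]
ee_rot: [-3.14, 0.003, 0.946]
wrist_force: [-0.1, 0.5, -1.7]
grip_width: 0.272
```

Call:
arm_command(
  plan=[
    {"xyz":[-6,3,0],"turn":[0,0,-0.16],"gripper":18},
    {"xyz":[-12,6,0],"turn":[0,0,-0.32],"gripper":18},
    {"xyz":[-18,9,0],"turn":[0,0,-0.48],"gripper":18},
    {"xyz":[-24,12,0],"turn":[0,0,-0.64],"gripper":18},
    {"xyz":[-27,15,0],"turn":[0,0,-0.796],"gripper":18},
  ],
)

```text
time: 5.72
tcp_pos: [0.3962, 0.3542, 0.1586]
ee_rot: [3.14, 0.003, 0.15]
wrist_force: [-0.7, -0.0, -1.7]
grip_width: 0.269
```

Call:
arm_command(
  plan=[
    {"xyz":[0,0,0],"turn":[0,0,0],"gripper":18},
    {"xyz":[0,0,0],"turn":[0,0,0],"gripper":18},
    {"xyz":[0,0,0],"turn":[0,0,0],"gripper":18},
    {"xyz":[0,0,0],"turn":[0,0,0],"gripper":18},
    {"xyz":[0,0,0],"turn":[0,0,0],"gripper":18},
  ],
)

```text
time: 6.35
tcp_pos: [0.3976, 0.3548, 0.1603]
ee_rot: [-3.142, 0.0, 0.155]
wrist_force: [-0.2, 0.7, -3.5]
grip_width: 0.27
```

Run:
```python
from h import *
from station import bot
import pickle
s=bot.observe();print(s['time'],s['tcp_pos'],s['ee_rot'],s['wrist_force'],s['torque'],s['grip_width'])
P={}
for n in('wrist','scene','side'):
    p=bot.get_image(n)
    if n=='wrist':p=wristview(p,s)
    P[n]=p
P['s']=s
pickle.dump(P,open('c.pkl','wb'))
cv2.imwrite('pics/c0.png',cv2.resize(P['wrist']['img'][:,:,::-1],None,fx=1.4,fy=1.4))
cv2.imwrite('pics/c1.png',cv2.resize(P['scene']['img'][140:320,60:320,::-1],None,fx=3,fy=3,interpolation=cv2.INTER_CUBIC))
cv2.imwrite('pics/c2.png',cv2.resize(P['side']['img'][140:320,200:460,::-1],None,fx=3,fy=3,interpolation=cv2.INTER_CUBIC))
```

```text
6.35 [0.39757746 0.35476022 0.16030287] [-3.14151399e+00  2.34175541e-05  1.55253405e-01] [-0.18377954  0.70114682 -3.4512983 ] [0.11274119 0.04121371 0.02497216] 0.2704225662294365
```

View pics/c0.png

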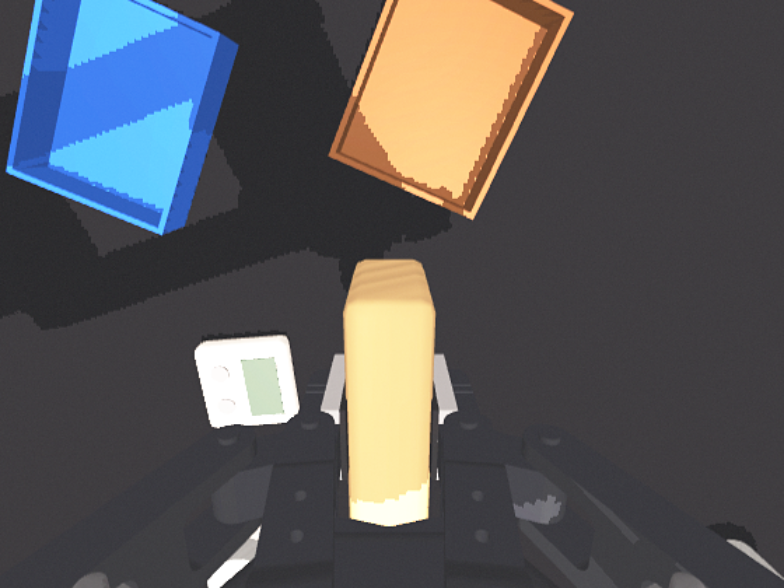

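View pics/c1.png

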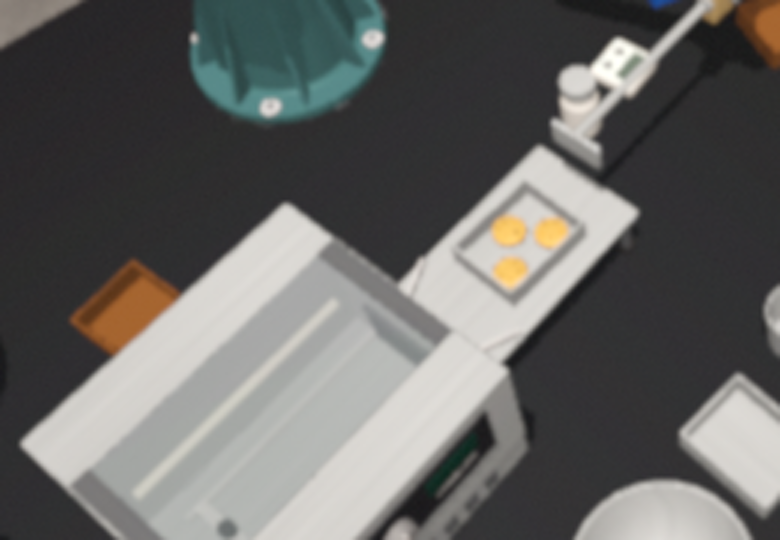

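View pics/c2.png

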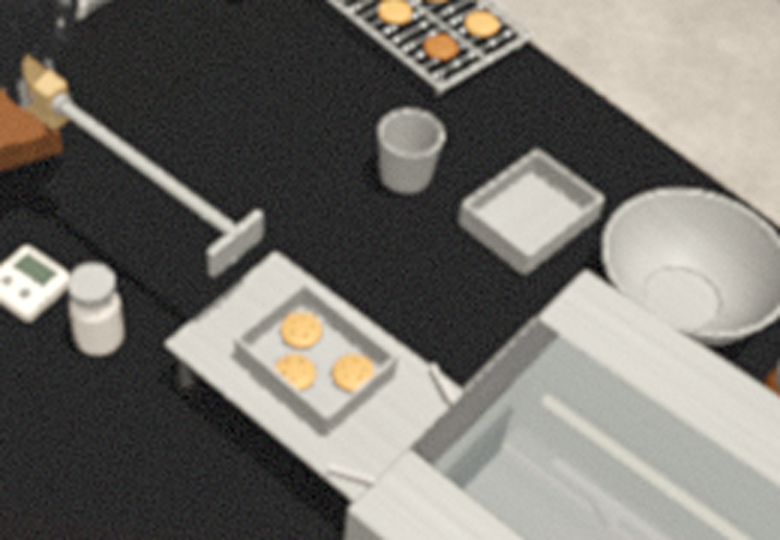

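```bash
cat > ov.py <<'E'
from h import *
def T(v,l,z0=0):
    c,s=np.cos(v[2]),np.sin(v[2]);l=np.atleast_2d(l)
    return np.c_[v[0]+c*l[:,0]-s*l[:,1],v[1]+s*l[:,0]+c*l[:,1],z0+l[:,2]]
def rect(x0,x1,y0,y1,z):return np.array([(x0,y0,z),(x1,y0,z),(x1,y1,z),(x0,y1,z),(x0,y0,z)])
def draw(p,img,polys,k,off,col):
    for q in polys:
        u=(proj(p,q)-off+.5)*k-.5
        cv2.polylines(img,[np.round(u*8).astype(int).reshape(-1,1,2)],False,col,1,cv2.LINE_AA,3)
E
python3 - <<'E'
from fit import *
from ov import *
import fit
Q=pickle.load(open('c.pkl','rb'))
w=pickle.load(open('w1.pkl','rb'));fit.P['w1']=w
L=np.array
C3=lambda u,v:('scene',np.array([60+u/3,140+v/3]))
ob=[(*S(277,252),(-.26,.07,.06)),(*S(165,344),(-.26,-.07,.06)),(*C3(639,213),(-.26,.07,.06)),(*C3(540,146),(-.26,-.07,.06)),
(*S(585,271),(0,.14,.202)),(*S(350,506),(0,-.14,.202)),(*C3(508,370),(0,.14,.202)),(*C3(286,203),(0,-.14,.202)),
('w1',L([124,290])/1.4,(-.26,.07,.06)),('w1',L([81,79])/1.4,(-.26,-.07,.06))]
D,r=fit.fit(ob,[.47,-.148,-1.41],0);print('dryer',D,np.round(r,1).tolist())
ob=[(*S(307,290),(-.055,.043,.03)),(*S(395,360),(.055,.043,.03)),(*S(323,418),(.055,-.043,.03)),(*S(237,347),(-.055,-.043,.03)),
(*C3(584,228),(-.055,.043,.03)),(*C3(513,293),(.055,.043,.03)),(*C3(525,184),(-.055,-.043,.03)),(*C3(455,248),(.055,-.043,.03))]
t,r=fit.fit(ob,[.45,0,-1.5],.06);print('tray',t,np.round(r,1).tolist())
c,s=np.cos(D[2]),np.sin(D[2]);d=t[:2]-D[:2];print('tray in dryer',c*d[0]+s*d[1],-s*d[0]+c*d[1],t[2]-D[2])
s_=Q['s'];pu=[*s_['tcp_pos'][:2],s_['ee_rot'][2]-np.pi/2-.003]
pz=s_['tcp_pos'][2]-.0318
np.save('D.npy',D)
for n,off,i in(('scene',(60,140),0),('side',(200,140),0)):
    p=Q[n];im=cv2.resize(p['img'][140:320,off[0]:off[0]+260,::-1],None,fx=3,fy=3,interpolation=cv2.INTER_CUBIC)
    draw(p,im,[T(D,rect(-.26,0,-.07,.07,.06)),T(D,rect(0,.3,-.14,.14,.202))],3,off,(0,0,255))
    draw(p,im,[T(t,rect(-.055,.055,-.043,.043,.03),.06)],3,off,(0,255,0))
    draw(p,im,[T(pu,rect(.259,.265,-.03,.03,.032),pz),T(pu,rect(.259,.265,-.03,.03,0),pz)],3,off,(255,0,255))
    cv2.imwrite(f'pics/d_{n}.png',im)
E
```

```text
dryer [ 0.47112902 -0.1463987  -1.42573507] [[-0.5, -1.6], [0.1, -2.0], [-0.0, -0.6], [-0.1, -0.3], [-0.1, -2.2], [-1.6, -1.2], [0.2, -0.1], [-0.1, -0.6], [-1.1, 0.8], [-1.1, -0.4]]
tray [ 4.49510859e-01 -1.40268157e-03 -1.49019448e+00] [[0.3, -3.5], [1.6, -0.9], [1.0, -0.1], [-0.7, -4.2], [-0.5, -1.4], [-2.4, 0.6], [-0.4, -2.1], [-2.7, -0.9]]
tray in dryer -0.1465981062315383 -0.00043148657257151973 -0.06445940314113963
```

View pics/d_scene.png

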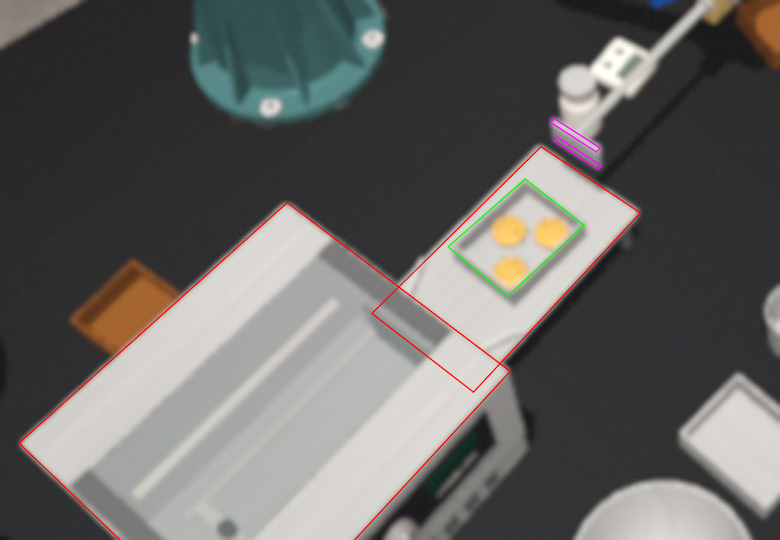

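View pics/d_side.png

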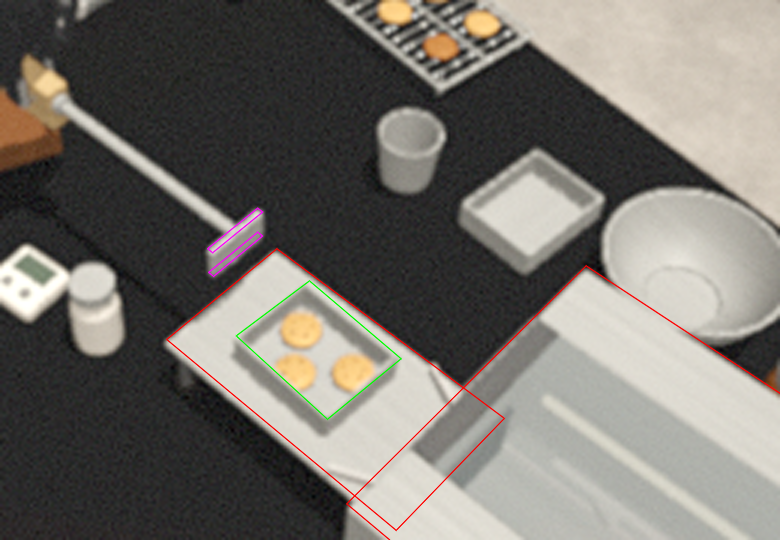

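Call:
arm_command(
  plan=[
    {"xyz":[0,-2,-15],"turn":[0,0,-0.006],"gripper":18},
    {"xyz":[1,-4,-30],"turn":[0,0,-0.006],"gripper":18},
    {"xyz":[1,-6,-45],"turn":[0,0,-0.006],"gripper":18},
    {"xyz":[1,-8,-61],"turn":[0,0,-0.006],"gripper":18},
    {"xyz":[1,-8,-61],"turn":[0,0,-0.006],"gripper":18},
  ],
)

```text
time: 7.12
tcp_pos: [0.3972, 0.3457, 0.0974]
ee_rot: [3.14, 0.004, 0.149]
wrist_force: [0.8, -0.0, -3.4]
grip_width: 0.27
```

```bash
cat > look.py <<'E'
import sys
from ov import *
from station import bot
D=np.load('D.npy')
s=bot.observe();tp=s['tcp_pos'];c,sn=np.cos(D[2]),np.sin(D[2]);d=tp[:2]-D[:2];f=s['wrist_force']
print(round(s['time'],2),np.round(tp,4),np.round(s['ee_rot'],4),'grip',round(s['grip_width'],3))
print('dryer x,y of origin',np.round([c*d[0]+sn*d[1],-sn*d[0]+c*d[1]],4),'face',round(c*d[0]+sn*d[1]+.265,4),'F',np.round([c*f[0]+sn*f[1],-sn*f[0]+c*f[1],f[2]],2))
if len(sys.argv)>1:
  pu=[*tp[:2],s['ee_rot'][2]-np.pi/2-.003];pz=tp[2]-.0318
  ims=[]
  for n,off in(('scene',(80,150)),('side',(200,160))):
    p=bot.get_image(n);k=2.5
    im=cv2.resize(p['img'][off[1]:off[1]+230,off[0]:off[0]+160 if 0 else off[0]+160+(0 if n=='scene' else 0),::-1],None,fx=k,fy=k,interpolation=cv2.INTER_CUBIC)
    ims.append(im)
    cv2.imwrite(f'pics/{sys.argv[1]}_{n}.full.png',p['img'][:,:,::-1])
  cv2.imwrite(f'pics/{sys.argv[1]}.png',np.hstack(ims))
E
python3 look.py e
```

```text
7.12 [0.3972 0.3457 0.0974] [3.1398 0.0038 0.1488] grip 0.27
dryer x,y of origin [-0.4976 -0.002 ] face -0.2326 F [ 0.13  0.8  -3.4 ]
```

View pics/e.png

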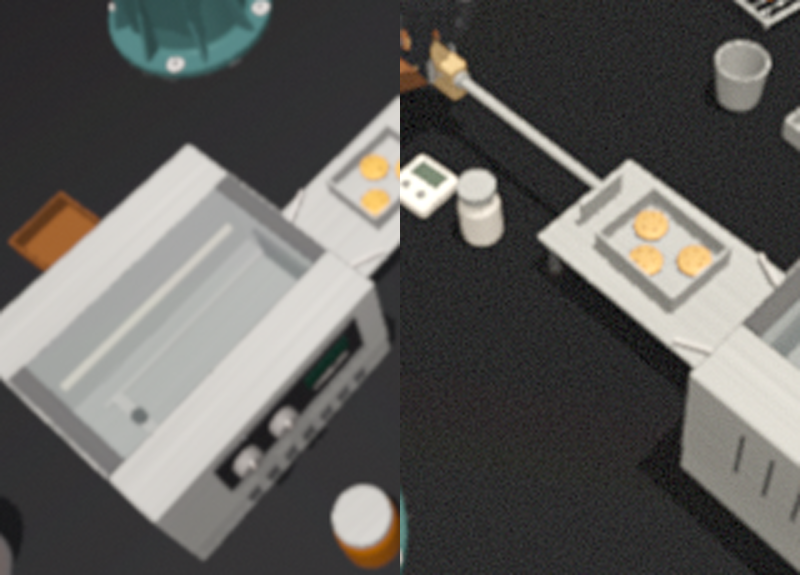

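Call:
arm_command(
  plan=[
    {"xyz":[2,-4,0],"turn":[0,0,0],"gripper":18},
    {"xyz":[3,-8,0],"turn":[0,0,0],"gripper":18},
    {"xyz":[4,-12,0],"turn":[0,0,0],"gripper":18},
    {"xyz":[5,-16,0],"turn":[0,0,0],"gripper":18},
    {"xyz":[5,-20,0],"turn":[0,0,0],"gripper":18},
  ],
)

```text
time: 7.85
tcp_pos: [0.4036, 0.3265, 0.0994]
ee_rot: [-3.142, -0.0, 0.149]
wrist_force: [0.4, 0.2, -2.6]
grip_width: 0.273
```

Call:
arm_command(
  plan=[
    {"xyz":[0,-3,0],"turn":[0,0,0],"gripper":18},
    {"xyz":[1,-6,0],"turn":[0,0,0],"gripper":18},
    {"xyz":[1,-9,0],"turn":[0,0,0],"gripper":18},
    {"xyz":[2,-12,0],"turn":[0,0,0],"gripper":18},
    {"xyz":[2,-15,0],"turn":[0,0,0],"gripper":18},
  ],
)

```text
time: 8.48
tcp_pos: [0.4057, 0.3117, 0.0993]
ee_rot: [-3.141, -0.0, 0.149]
wrist_force: [0.2, 0.5, -2.7]
grip_width: 0.27
```

Call:
arm_command(
  plan=[
    {"xyz":[0,-3,0],"turn":[0,0,0],"gripper":18},
    {"xyz":[1,-6,0],"turn":[0,0,0],"gripper":18},
    {"xyz":[1,-9,0],"turn":[0,0,0],"gripper":18},
    {"xyz":[2,-12,0],"turn":[0,0,0],"gripper":18},
    {"xyz":[2,-15,0],"turn":[0,0,0],"gripper":18},
  ],
)

```text
time: 9.1
tcp_pos: [0.4076, 0.2966, 0.0993]
ee_rot: [-3.142, -0.0, 0.149]
wrist_force: [0.4, 0.2, -2.4]
grip_width: 0.269
```

```bash
sed -i 's/off\[0\]+160 if 0 else off\[0\]+160+(0 if n==.scene. else 0)/off[0]+160/; s/(200,160)/(240,160)/; s/(80,150)/(140,150)/' look.py; python3 look.py f
```

```text
9.1 [0.4076 0.2966 0.0993] [-3.1416 -0.      0.149 ] grip 0.269
dryer x,y of origin [-0.4475  0.0012] face -0.1825 F [-0.14  0.42 -2.37]
```

View pics/f.png

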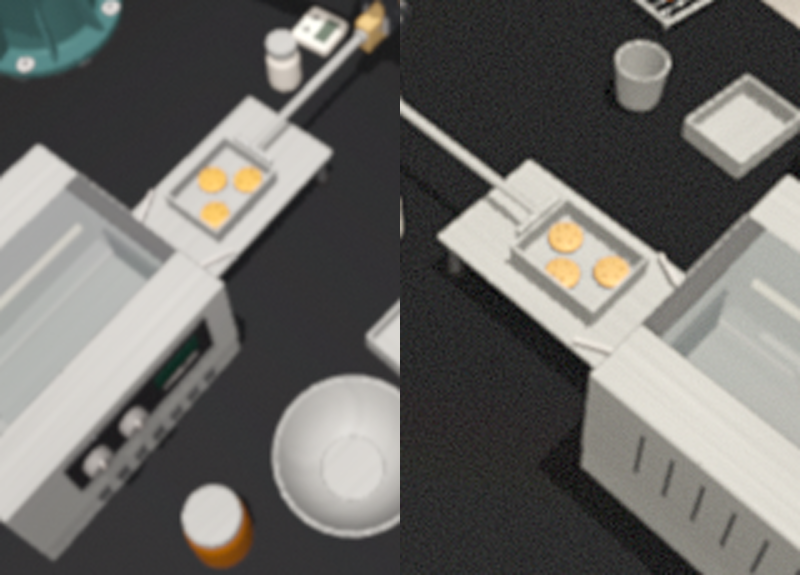

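Call:
arm_command(
  plan=[
    {"xyz":[0.6,-4,0],"turn":[0,0,0],"gripper":18},
    {"xyz":[1.2,-8,0],"turn":[0,0,0],"gripper":18},
    {"xyz":[1.8,-12,0],"turn":[0,0,0],"gripper":18},
    {"xyz":[2.4,-16,0],"turn":[0,0,0],"gripper":18},
    {"xyz":[2.9,-20,0],"turn":[0,0,0],"gripper":18},
  ],
)

```text
time: 9.82
tcp_pos: [0.4105, 0.2765, 0.0993]
ee_rot: [3.142, 0.0, 0.149]
wrist_force: [0.4, 0.9, -1.7]
grip_width: 0.273
```

Call:
arm_command(
  plan=[
    {"xyz":[0.6,-4,0],"turn":[0,0,0],"gripper":18},
    {"xyz":[1.2,-8,0],"turn":[0,0,0],"gripper":18},
    {"xyz":[1.8,-12,0],"turn":[0,0,0],"gripper":18},
    {"xyz":[2.4,-16,0],"turn":[0,0,0],"gripper":18},
    {"xyz":[2.9,-20,0],"turn":[0,0,0],"gripper":18},
  ],
)

```text
time: 10.45
tcp_pos: [0.4134, 0.2565, 0.0993]
ee_rot: [3.142, 0.0, 0.149]
wrist_force: [-0.3, 1.4, -2.5]
grip_width: 0.272
```

```bash
python3 look.py g
```

```text
10.45 [0.4134 0.2565 0.0993] [3.1416e+00 1.0000e-04 1.4900e-01] grip 0.272
dryer x,y of origin [-0.4071  0.0011] face -0.1421 F [-1.45 -0.09 -2.48]
```

View pics/g.png

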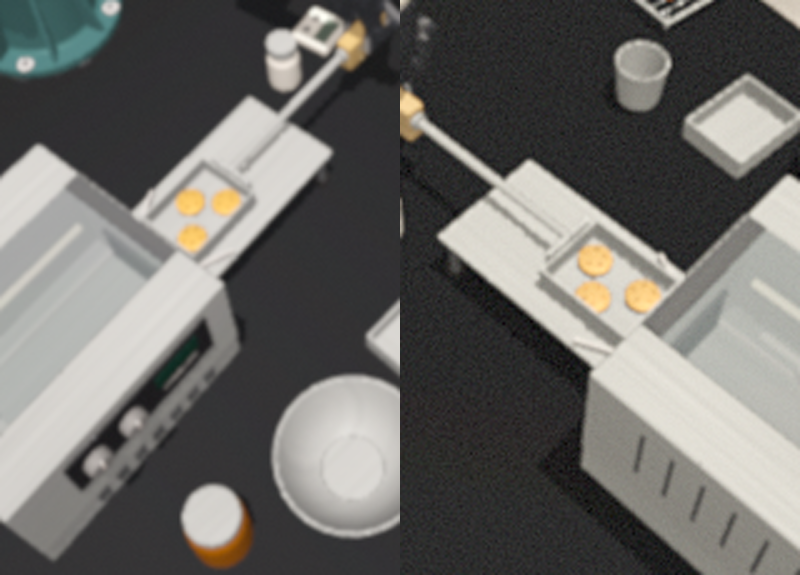

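Call:
arm_command(
  plan=[
    {"xyz":[0.6,-4,0],"turn":[0,0,0],"gripper":18},
    {"xyz":[1.2,-8,0],"turn":[0,0,0],"gripper":18},
    {"xyz":[1.8,-12,0],"turn":[0,0,0],"gripper":18},
    {"xyz":[2.4,-16,0],"turn":[0,0,0],"gripper":18},
    {"xyz":[2.9,-20,0],"turn":[0,0,0],"gripper":18},
  ],
)

```text
time: 11.18
tcp_pos: [0.4163, 0.2365, 0.0993]
ee_rot: [-3.142, 0.0, 0.149]
wrist_force: [0.5, 1.8, -2.3]
grip_width: 0.272
```

Call:
arm_command(
  plan=[
    {"xyz":[0.6,-4,0],"turn":[0,0,0],"gripper":18},
    {"xyz":[1.2,-8,0],"turn":[0,0,0],"gripper":18},
    {"xyz":[1.8,-12,0],"turn":[0,0,0],"gripper":18},
    {"xyz":[2.4,-16,0],"turn":[0,0,0],"gripper":18},
    {"xyz":[2.9,-20,0],"turn":[0,0,0],"gripper":18},
  ],
)

```text
time: 11.8
tcp_pos: [0.4192, 0.2165, 0.0993]
ee_rot: [-3.142, 0.0, 0.149]
wrist_force: [0.6, 0.4, -2.8]
grip_width: 0.27
```

Call:
arm_command(
  plan=[
    {"xyz":[0.6,-4,0],"turn":[0,0,0],"gripper":18},
    {"xyz":[1.2,-8,0],"turn":[0,0,0],"gripper":18},
    {"xyz":[1.8,-12,0],"turn":[0,0,0],"gripper":18},
    {"xyz":[2.4,-16,0],"turn":[0,0,0],"gripper":18},
    {"xyz":[2.9,-20,0],"turn":[0,0,0],"gripper":18},
  ],
)

```text
time: 12.42
tcp_pos: [0.4221, 0.1967, 0.0993]
ee_rot: [-3.141, -0.0, 0.149]
wrist_force: [0.0, 3.5, -3.2]
grip_width: 0.273
```

```bash
python3 look.py i
```

```text
12.43 [0.4221 0.1967 0.0993] [-3.1413 -0.      0.1489] grip 0.273
dryer x,y of origin [-0.3466  0.0011] face -0.0816 F [-3.48  0.55 -3.21]
```

View pics/i.png

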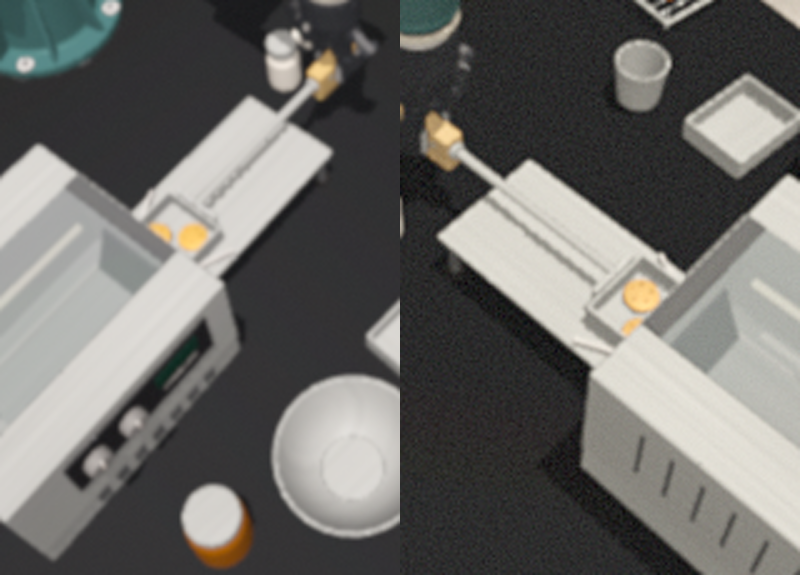

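Call:
arm_command(
  plan=[
    {"xyz":[0.6,-4,0],"turn":[0,0,0],"gripper":18},
    {"xyz":[1.2,-8,0],"turn":[0,0,0],"gripper":18},
    {"xyz":[1.8,-12,0],"turn":[0,0,0],"gripper":18},
    {"xyz":[2.4,-16,0],"turn":[0,0,0],"gripper":18},
    {"xyz":[2.9,-20,0],"turn":[0,0,0],"gripper":18},
  ],
)

```text
time: 13.15
tcp_pos: [0.4249, 0.1765, 0.0992]
ee_rot: [-3.142, 0.0, 0.149]
wrist_force: [-1.0, 2.6, -2.4]
grip_width: 0.272
```

Call:
arm_command(
  plan=[
    {"xyz":[0.6,-4,0],"turn":[0,0,0],"gripper":18},
    {"xyz":[1.2,-8,0],"turn":[0,0,0],"gripper":18},
    {"xyz":[1.8,-12,0],"turn":[0,0,0],"gripper":18},
    {"xyz":[2.4,-16,0],"turn":[0,0,0],"gripper":18},
    {"xyz":[2.9,-20,0],"turn":[0,0,0],"gripper":18},
  ],
)

```text
time: 13.78
tcp_pos: [0.4278, 0.1564, 0.0992]
ee_rot: [3.141, 0.0, 0.149]
wrist_force: [-0.2, 0.9, -2.7]
grip_width: 0.27
```

```bash
python3 look.py j
```

```text
13.78 [0.4278 0.1564 0.0992] [3.1413e+00 2.0000e-04 1.4920e-01] grip 0.27
dryer x,y of origin [-0.3059  0.0009] face -0.0409 F [-0.93 -0.11 -2.69]
```

View pics/j_side.full.png

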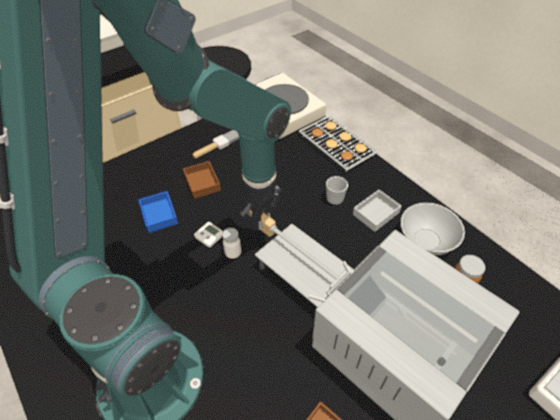

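Call:
arm_command(
  plan=[
    {"xyz":[0.6,-4,0],"turn":[0,0,0],"gripper":18},
    {"xyz":[1.2,-8,0],"turn":[0,0,0],"gripper":18},
    {"xyz":[1.8,-12,0],"turn":[0,0,0],"gripper":18},
    {"xyz":[2.4,-16,0],"turn":[0,0,0],"gripper":18},
    {"xyz":[2.9,-20,0],"turn":[0,0,0],"gripper":18},
  ],
)

```text
time: 14.5
tcp_pos: [0.4308, 0.1365, 0.0993]
ee_rot: [-3.142, 0.0, 0.149]
wrist_force: [-0.6, 2.7, -2.3]
grip_width: 0.265
```

Call:
arm_command(
  plan=[
    {"xyz":[0.6,-4,0],"turn":[0,0,0],"gripper":18},
    {"xyz":[1.2,-8,0],"turn":[0,0,0],"gripper":18},
    {"xyz":[1.8,-12,0],"turn":[0,0,0],"gripper":18},
    {"xyz":[2.4,-16,0],"turn":[0,0,0],"gripper":18},
    {"xyz":[2.9,-20,0],"turn":[0,0,0],"gripper":18},
  ],
)

```text
time: 15.12
tcp_pos: [0.4334, 0.1166, 0.0992]
ee_rot: [-3.141, 0.001, 0.149]
wrist_force: [-1.2, 2.8, -2.6]
grip_width: 0.271
```

```bash
python3 look.py k
python3 - <<'E'
import cv2
a=cv2.imread('pics/k_side.full.png')[220:400,300:530];b=cv2.imread('pics/k_scene.full.png')[200:380,60:260]
import numpy as np
cv2.imwrite('pics/k2.png',cv2.resize(np.hstack([a,b]),None,fx=1.86,fy=1.86,interpolation=cv2.INTER_CUBIC))
E
```

```text
15.12 [0.4334 0.1166 0.0992] [-3.1413e+00  6.0000e-04  1.4860e-01] grip 0.271
dryer x,y of origin [-0.2657  0.0006] face -0.0007 F [-2.98 -0.79 -2.57]
```

View pics/k2.png

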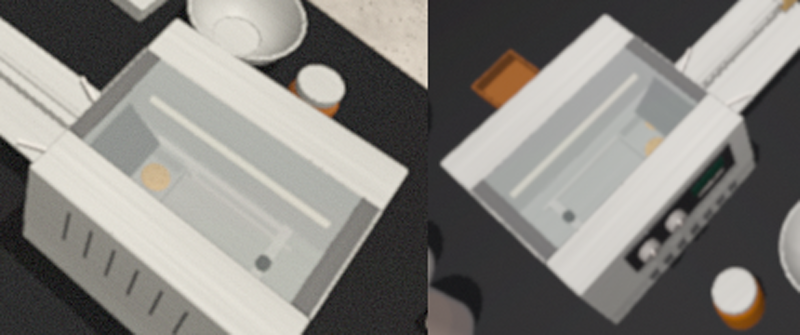

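Run:
```python
from ov import *
import pickle
Q=pickle.load(open('c.pkl','rb'));D=np.load('D.npy')
out=[]
for n,(x0,y0,w,h) in(('side',(340,260,160,130)),('scene',(80,220,160,130))):
    p=Q[n];im0=cv2.imread(f'pics/k_{n}.full.png')
    im=cv2.resize(im0[y0:y0+h,x0:x0+w],None,fx=5,fy=5,interpolation=cv2.INTER_CUBIC)[:, :800]
    im=cv2.convertScaleAbs(im,alpha=1.6,beta=-130)
    raw=im.copy()
    for x in(.1,.15,.2,.25,.3):
        draw(p,im,[T(D,[(x,-.045,.06),(x,.045,.06)])],5,(x0,y0),(0,0,255))
    draw(p,im,[T(D,[(0,-.045,.06),(.3,-.045,.06)]),T(D,[(0,.045,.06),(.3,.045,.06)])],5,(x0,y0),(0,255,0))
    out.append(cv2.resize(np.vstack([raw,im]),None,fx=.5,fy=.5,interpolation=cv2.INTER_AREA))
cv2.imwrite('pics/k3.png',np.hstack(out)[:,:800])
```

```text
(no output)
```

View pics/k3.png

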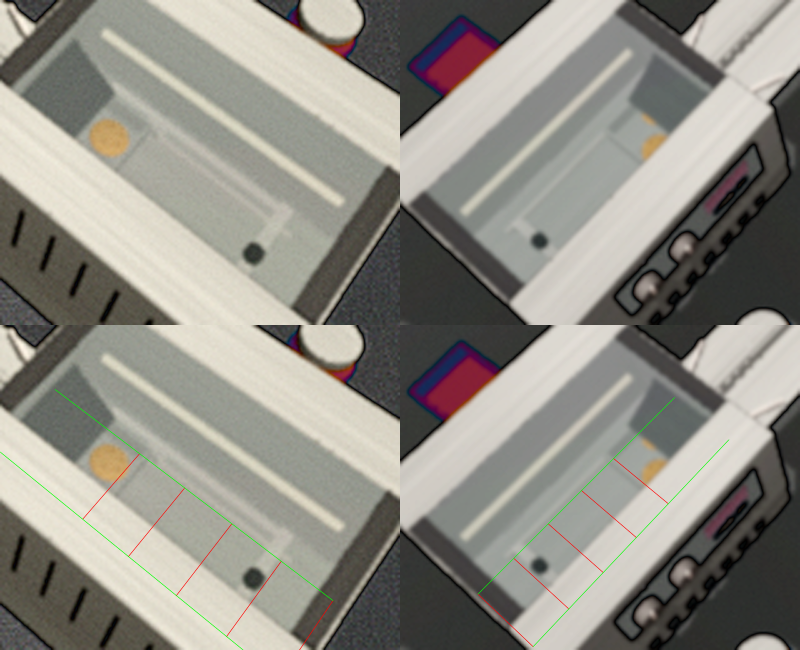

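Call:
arm_command(
  plan=[
    {"xyz":[0.4,-3,0],"turn":[0,0,0],"gripper":18},
    {"xyz":[0.9,-6,0],"turn":[0,0,0],"gripper":18},
    {"xyz":[1.3,-9,0],"turn":[0,0,0],"gripper":18},
    {"xyz":[1.7,-12,0],"turn":[0,0,0],"gripper":18},
    {"xyz":[2.2,-15,0],"turn":[0,0,0],"gripper":18},
  ],
)

```text
time: 15.85
tcp_pos: [0.4358, 0.1016, 0.0992]
ee_rot: [3.142, 0.0, 0.149]
wrist_force: [-1.4, 3.2, -2.1]
grip_width: 0.269
```

Call:
arm_command(
  plan=[
    {"xyz":[0.4,-3,0],"turn":[0,0,0],"gripper":18},
    {"xyz":[0.9,-6,0],"turn":[0,0,0],"gripper":18},
    {"xyz":[1.3,-9,0],"turn":[0,0,0],"gripper":18},
    {"xyz":[1.7,-12,0],"turn":[0,0,0],"gripper":18},
    {"xyz":[2.2,-15,0],"turn":[0,0,0],"gripper":18},
  ],
)

```text
time: 16.48
tcp_pos: [0.438, 0.0866, 0.0993]
ee_rot: [-3.142, 0.0, 0.149]
wrist_force: [-0.0, 2.5, -2.1]
grip_width: 0.269
```

Call:
arm_command(
  plan=[
    {"xyz":[0.4,-3,0],"turn":[0,0,0],"gripper":18},
    {"xyz":[0.9,-6,0],"turn":[0,0,0],"gripper":18},
    {"xyz":[1.3,-9,0],"turn":[0,0,0],"gripper":18},
    {"xyz":[1.7,-12,0],"turn":[0,0,0],"gripper":18},
    {"xyz":[2.2,-15,0],"turn":[0,0,0],"gripper":18},
  ],
)

```text
time: 17.1
tcp_pos: [0.4402, 0.0716, 0.0993]
ee_rot: [-3.142, 0.0, 0.149]
wrist_force: [-1.5, 3.6, -2.3]
grip_width: 0.269
```

```bash
cat > k3.py <<'E'
import sys,os
t=sys.argv[1]
os.system(f'python3 look.py {t}')
from ov import *
import pickle
Q=pickle.load(open('c.pkl','rb'));D=np.load('D.npy');out=[]
for n,(x0,y0,w,h) in(('side',(340,260,160,130)),('scene',(80,220,160,130))):
    im0=cv2.imread(f'pics/{t}_{n}.full.png')
    im=cv2.resize(im0[y0:y0+h,x0:x0+w],None,fx=5,fy=5,interpolation=cv2.INTER_CUBIC)
    im=cv2.convertScaleAbs(im,alpha=2.2,beta=-230)
    out.append(im)
cv2.imwrite(f'pics/{t}3.png',cv2.resize(np.vstack(out),None,fx=.46,fy=.46,interpolation=cv2.INTER_AREA))
cv2.imwrite(f'pics/{t}4.png',out[0])
E
python3 k3.py l
```

```text
17.1 [0.4402 0.0716 0.0993] [-3.1416e+00  1.0000e-04  1.4900e-01] grip 0.269
dryer x,y of origin [-0.2202  0.0009] face 0.0448 F [-3.78 -1.   -2.34]
```

View pics/l4.png

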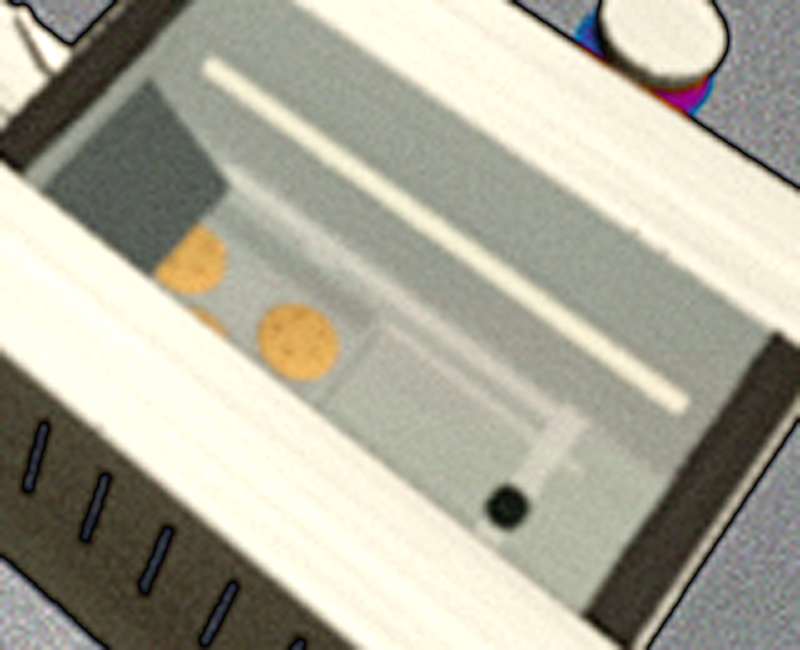

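Run:
```python
from ov import *
import pickle
Q=pickle.load(open('c.pkl','rb'));D=np.load('D.npy')
im=cv2.imread('pics/l4.png')
for x,c in((.155,(0,0,255)),(.20,(0,255,0)),(.22,(255,0,0)),(.24,(255,0,255)),(.26,(0,255,255))):
    draw(Q['side'],im,[T(D,[(x,-.045,.09),(x,.045,.09)])],5,(340,260),c)
cv2.imwrite('pics/l5.png',im)
```

```text
(no output)
```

View pics/l5.png

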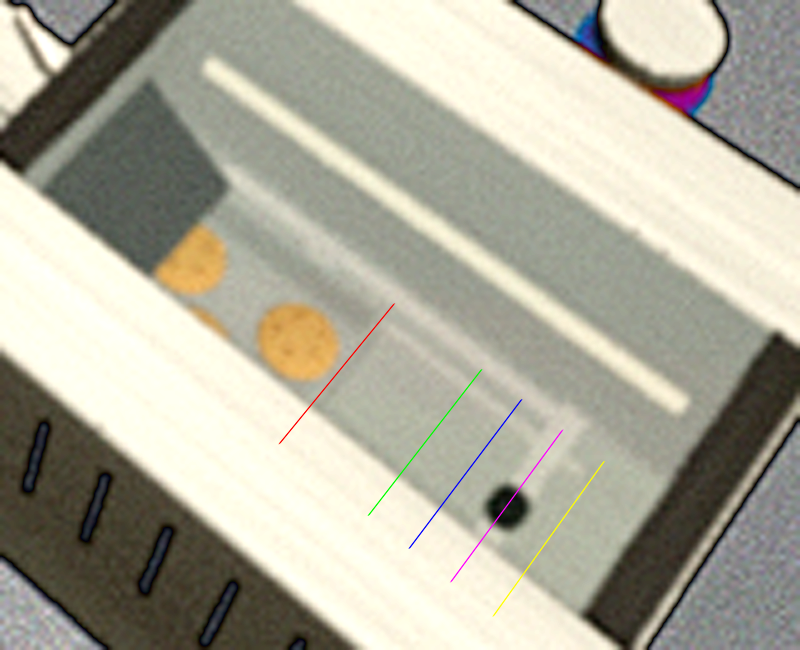

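Call:
arm_command(
  plan=[
    {"xyz":[0.4,-3,0],"turn":[0,0,0],"gripper":18},
    {"xyz":[0.9,-6,0],"turn":[0,0,0],"gripper":18},
    {"xyz":[1.3,-9,0],"turn":[0,0,0],"gripper":18},
    {"xyz":[1.7,-12,0],"turn":[0,0,0],"gripper":18},
    {"xyz":[2.2,-15,0],"turn":[0,0,0],"gripper":18},
  ],
)

```text
time: 17.82
tcp_pos: [0.4421, 0.0568, 0.0991]
ee_rot: [-3.141, 0.001, 0.149]
wrist_force: [-0.6, 3.5, -4.8]
grip_width: 0.276
```

Call:
arm_command(
  plan=[
    {"xyz":[0.4,-3,0],"turn":[0,0,0],"gripper":18},
    {"xyz":[0.9,-6,0],"turn":[0,0,0],"gripper":18},
    {"xyz":[1.3,-9,0],"turn":[0,0,0],"gripper":18},
    {"xyz":[1.7,-12,0],"turn":[0,0,0],"gripper":18},
    {"xyz":[2.2,-15,0],"turn":[0,0,0],"gripper":18},
  ],
)

```text
time: 18.45
tcp_pos: [0.4445, 0.0416, 0.0992]
ee_rot: [-3.142, 0.0, 0.149]
wrist_force: [-0.7, 2.9, -3.9]
grip_width: 0.272
```

Call:
arm_command(
  plan=[
    {"xyz":[0.3,-2,0],"turn":[0,0,0],"gripper":18},
    {"xyz":[0.6,-4,0],"turn":[0,0,0],"gripper":18},
    {"xyz":[0.9,-6,0],"turn":[0,0,0],"gripper":18},
    {"xyz":[1.2,-8,0],"turn":[0,0,0],"gripper":18},
    {"xyz":[1.5,-10,0],"turn":[0,0,0],"gripper":18},
  ],
)

```text
time: 19.08
tcp_pos: [0.4461, 0.0317, 0.0993]
ee_rot: [-3.142, 0.0, 0.149]
wrist_force: [0.2, 1.9, -4.7]
grip_width: 0.271
```

Call:
arm_command(
  plan=[
    {"xyz":[0.2,-1.5,0],"turn":[0,0,0],"gripper":18},
    {"xyz":[0.4,-3,0],"turn":[0,0,0],"gripper":18},
    {"xyz":[0.6,-4.5,0],"turn":[0,0,0],"gripper":18},
    {"xyz":[0.9,-6,0],"turn":[0,0,0],"gripper":18},
    {"xyz":[1,-7,0],"turn":[0,0,0],"gripper":18},
  ],
)

```text
time: 19.7
tcp_pos: [0.4471, 0.0247, 0.0993]
ee_rot: [3.142, 0.0, 0.149]
wrist_force: [0.7, 2.4, -3.6]
grip_width: 0.27
```

```bash
python3 k3.py m
```

```text
19.7 [0.4471 0.0247 0.0993] [3.1416e+00 1.0000e-04 1.4910e-01] grip 0.27
dryer x,y of origin [-0.1728  0.001 ] face 0.0922 F [-2.32  1.03 -3.58]
```

View pics/m4.png

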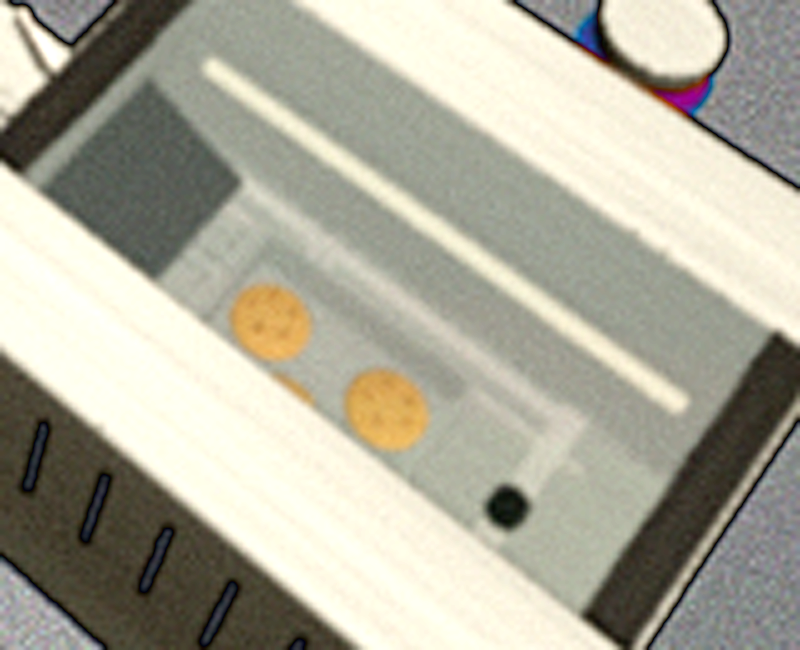

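Call:
arm_command(
  plan=[
    {"xyz":[0.2,-1.5,0],"turn":[0,0,0],"gripper":18},
    {"xyz":[0.4,-3,0],"turn":[0,0,0],"gripper":18},
    {"xyz":[0.6,-4.5,0],"turn":[0,0,0],"gripper":18},
    {"xyz":[0.9,-6,0],"turn":[0,0,0],"gripper":18},
    {"xyz":[1,-7,0],"turn":[0,0,0],"gripper":18},
  ],
)

```text
time: 20.42
tcp_pos: [0.4481, 0.0177, 0.0992]
ee_rot: [-3.142, 0.0, 0.149]
wrist_force: [-0.9, 2.1, -3.8]
grip_width: 0.27
```

Call:
arm_command(
  plan=[
    {"xyz":[0.2,-1,0],"turn":[0,0,0],"gripper":18},
    {"xyz":[0.3,-2,0],"turn":[0,0,0],"gripper":18},
    {"xyz":[0.5,-3,0],"turn":[0,0,0],"gripper":18},
    {"xyz":[0.6,-4,0],"turn":[0,0,0],"gripper":18},
    {"xyz":[0.7,-5,0],"turn":[0,0,0],"gripper":18},
  ],
)

```text
time: 21.05
tcp_pos: [0.4488, 0.0127, 0.0993]
ee_rot: [3.142, 0.0, 0.149]
wrist_force: [0.6, 1.3, -5.4]
grip_width: 0.271
```

Call:
arm_command(
  plan=[
    {"xyz":[0.2,-1,0],"turn":[0,0,0],"gripper":18},
    {"xyz":[0.3,-2,0],"turn":[0,0,0],"gripper":18},
    {"xyz":[0.5,-3,0],"turn":[0,0,0],"gripper":18},
    {"xyz":[0.6,-4,0],"turn":[0,0,0],"gripper":18},
    {"xyz":[0.6,-4,0],"turn":[0,0,0],"gripper":18},
  ],
)

```text
time: 21.68
tcp_pos: [0.4495, 0.0086, 0.0993]
ee_rot: [3.141, 0.0, 0.149]
wrist_force: [-0.2, -0.3, -5.1]
grip_width: 0.272
```

```bash
python3 k3.py n
```

```text
21.68 [0.4495 0.0086 0.0993] [3.1413 0.     0.149 ] grip 0.272
dryer x,y of origin [-0.1565  0.001 ] face 0.1085 F [ 0.25 -0.28 -5.08]
```

View pics/n4.png

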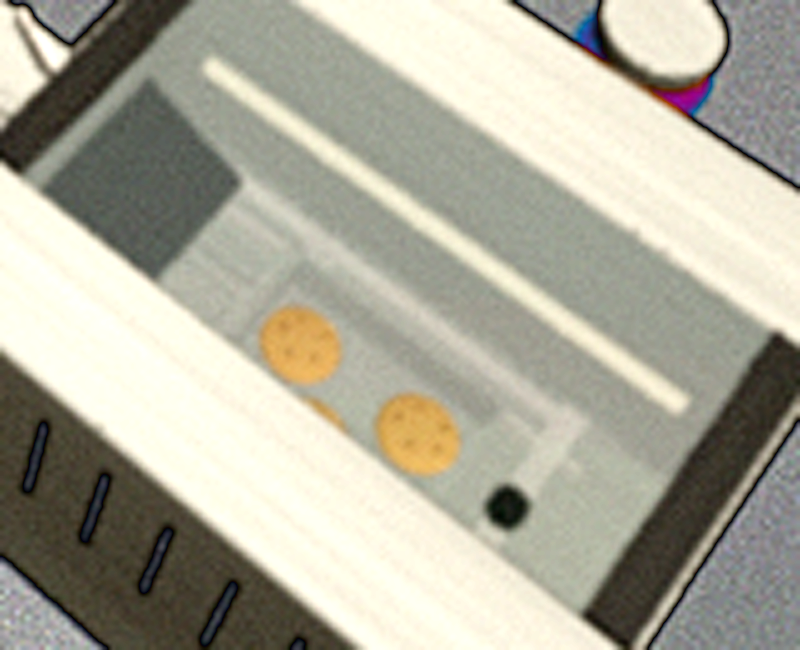

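Call:
arm_command(
  plan=[
    {"xyz":[0.1,-0.8,0],"turn":[0,0,0],"gripper":18},
    {"xyz":[0.2,-1.6,0],"turn":[0,0,0],"gripper":18},
    {"xyz":[0.4,-2.4,0],"turn":[0,0,0],"gripper":18},
    {"xyz":[0.5,-3.2,0],"turn":[0,0,0],"gripper":18},
    {"xyz":[0.6,-4,0],"turn":[0,0,0],"gripper":18},
  ],
)

```text
time: 22.4
tcp_pos: [0.45, 0.0048, 0.0993]
ee_rot: [-3.142, 0.0, 0.149]
wrist_force: [-0.1, 1.9, -5.9]
grip_width: 0.267
```

Call:
arm_command(
  plan=[
    {"xyz":[0.1,-0.8,0],"turn":[0,0,0],"gripper":18},
    {"xyz":[0.2,-1.6,0],"turn":[0,0,0],"gripper":18},
    {"xyz":[0.4,-2.4,0],"turn":[0,0,0],"gripper":18},
    {"xyz":[0.5,-3.2,0],"turn":[0,0,0],"gripper":18},
    {"xyz":[0.6,-4,0],"turn":[0,0,0],"gripper":18},
  ],
)

```text
time: 23.02
tcp_pos: [0.4506, 0.0007, 0.0992]
ee_rot: [-3.142, 0.0, 0.149]
wrist_force: [0.3, 2.3, -5.1]
grip_width: 0.271
```

```bash
python3 k3.py o
```

```text
23.02 [0.4506 0.0007 0.0992] [-3.1416e+00  2.0000e-04  1.4910e-01] grip 0.271
dryer x,y of origin [-0.1486  0.0009] face 0.1164 F [-2.2   0.65 -5.14]
```

View pics/o4.png

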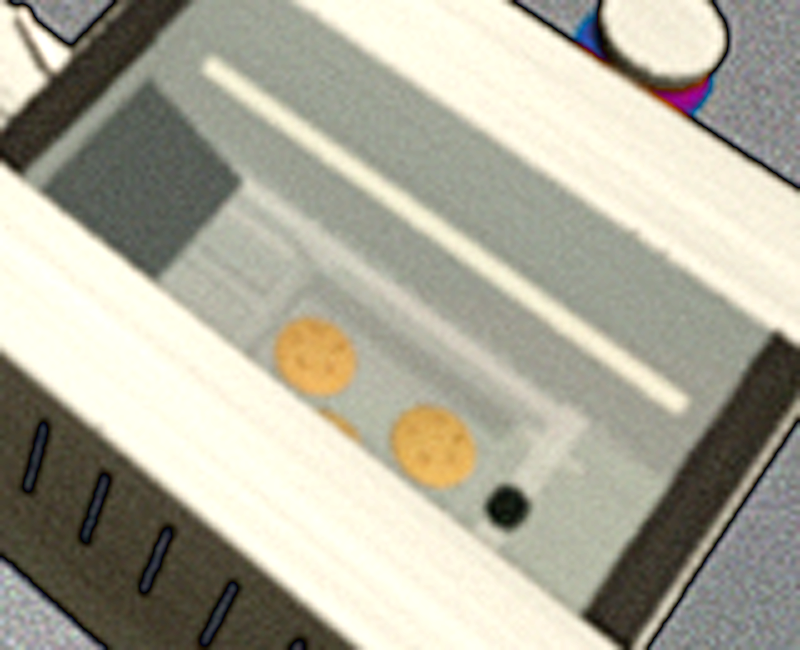

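Call:
arm_command(
  plan=[
    {"xyz":[0.1,-0.8,0],"turn":[0,0,0],"gripper":18},
    {"xyz":[0.2,-1.6,0],"turn":[0,0,0],"gripper":18},
    {"xyz":[0.4,-2.4,0],"turn":[0,0,0],"gripper":18},
    {"xyz":[0.4,-3,0],"turn":[0,0,0],"gripper":18},
    {"xyz":[0.4,-3,0],"turn":[0,0,0],"gripper":18},
  ],
)

```text
time: 23.75
tcp_pos: [0.4511, -0.0023, 0.0993]
ee_rot: [3.141, 0.0, 0.149]
wrist_force: [-0.2, 1.2, -4.8]
grip_width: 0.273
```

Call:
arm_command(
  plan=[
    {"xyz":[0.1,-0.5,0],"turn":[0,0,0],"gripper":18},
    {"xyz":[0.2,-1.0,0],"turn":[0,0,0],"gripper":18},
    {"xyz":[0.2,-1.5,0],"turn":[0,0,0],"gripper":18},
    {"xyz":[0.3,-2,0],"turn":[0,0,0],"gripper":18},
    {"xyz":[0.3,-2,0],"turn":[0,0,0],"gripper":18},
  ],
)

```text
time: 24.38
tcp_pos: [0.4514, -0.0043, 0.0993]
ee_rot: [3.141, -0.0, 0.149]
wrist_force: [0.3, 0.1, -4.6]
grip_width: 0.27
```

```bash
python3 k3.py q
```

```text
24.38 [ 0.4514 -0.0043  0.0993] [ 3.1414e+00 -1.0000e-04  1.4900e-01] grip 0.27
dryer x,y of origin [-0.1434  0.001 ] face 0.1216 F [-0.09  0.31 -4.62]
```

View pics/q4.png

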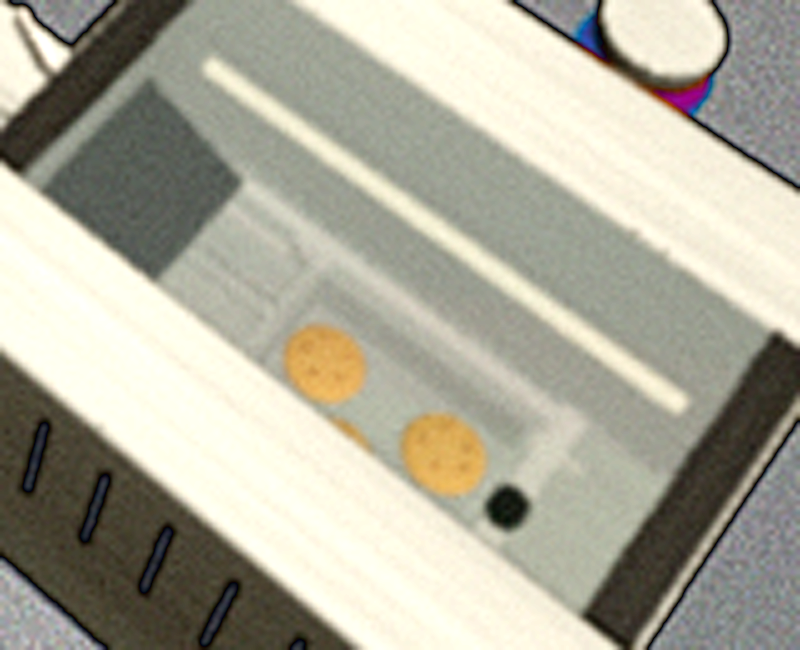

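Call:
arm_command(
  plan=[
    {"xyz":[0,-0.3,0],"turn":[0,0,0],"gripper":18},
    {"xyz":[0.1,-0.6,0],"turn":[0,0,0],"gripper":18},
    {"xyz":[0.1,-0.9,0],"turn":[0,0,0],"gripper":18},
    {"xyz":[0.2,-1.2,0],"turn":[0,0,0],"gripper":18},
    {"xyz":[0.2,-1.5,0],"turn":[0,0,0],"gripper":18},
  ],
)

```text
time: 25.1
tcp_pos: [0.4515, -0.0057, 0.0993]
ee_rot: [-3.142, 0.0, 0.149]
wrist_force: [0.7, 1.1, -4.8]
grip_width: 0.267
```

Call:
arm_command(
  plan=[
    {"xyz":[0,-0.3,0],"turn":[0,0,0],"gripper":18},
    {"xyz":[0.1,-0.6,0],"turn":[0,0,0],"gripper":18},
    {"xyz":[0.1,-0.9,0],"turn":[0,0,0],"gripper":18},
    {"xyz":[0.2,-1.2,0],"turn":[0,0,0],"gripper":18},
    {"xyz":[0.2,-1.5,0],"turn":[0,0,0],"gripper":18},
  ],
)

```text
time: 25.72
tcp_pos: [0.4515, -0.0069, 0.0992]
ee_rot: [-3.141, 0.0, 0.149]
wrist_force: [0.0, 5.7, -4.3]
grip_width: 0.273
```

```bash
python3 k3.py r
```

```text
25.73 [ 0.4515 -0.0069  0.0992] [-3.1409e+00  3.0000e-04  1.4880e-01] grip 0.273
dryer x,y of origin [-0.1409  0.0008] face 0.1241 F [-5.69  0.86 -4.34]
```

View pics/r3.png

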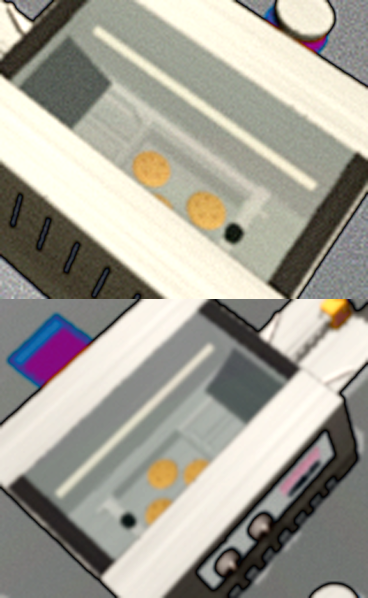

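Call:
arm_command(
  plan=[
    {"xyz":[0,-0.1,0],"turn":[0,0,0],"gripper":18},
    {"xyz":[0,-0.2,0],"turn":[0,0,0],"gripper":18},
    {"xyz":[0,-0.3,0],"turn":[0,0,0],"gripper":18},
    {"xyz":[0,-0.4,0],"turn":[0,0,0],"gripper":18},
    {"xyz":[0,-0.4,0],"turn":[0,0,0],"gripper":18},
  ],
)

```text
time: 26.45
tcp_pos: [0.4514, -0.0069, 0.0992]
ee_rot: [-3.14, 0.0, 0.149]
wrist_force: [0.1, 7.1, -3.5]
grip_width: 0.268
```

```bash
python3 k3.py s
```

```text
26.45 [ 0.4514 -0.0069  0.0992] [-3.1404e+00  4.0000e-04  1.4880e-01] grip 0.268
dryer x,y of origin [-0.1409  0.0007] face 0.1241 F [-6.99  1.11 -3.53]
```

View pics/s4.png

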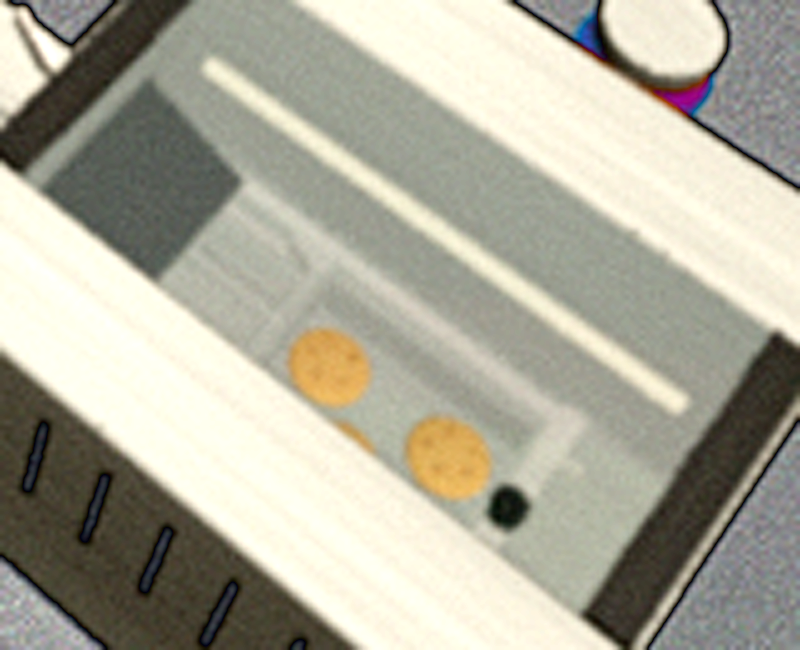

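Call:
arm_command(
  plan=[
    {"xyz":[0,-0.1,0],"turn":[0,0,0],"gripper":18},
    {"xyz":[0.1,-0.2,0],"turn":[0,0,0],"gripper":18},
    {"xyz":[0.1,-0.4,0],"turn":[0,0,0],"gripper":18},
    {"xyz":[0.1,-0.5,0],"turn":[0,0,0],"gripper":18},
    {"xyz":[0.1,-0.5,0],"turn":[0,0,0],"gripper":18},
  ],
)

```text
time: 27.18
tcp_pos: [0.4514, -0.0069, 0.0992]
ee_rot: [-3.14, 0.001, 0.149]
wrist_force: [-0.0, 11.1, -3.1]
grip_width: 0.268
```

Call:
arm_command(
  plan=[
    {"xyz":[-0.1,1,0],"turn":[0,0,0],"gripper":18},
    {"xyz":[-0.6,4,0],"turn":[0,0,0],"gripper":18},
    {"xyz":[-1.4,10,0],"turn":[0,0,0],"gripper":18},
    {"xyz":[-2.3,16,0],"turn":[0,0,0],"gripper":18},
    {"xyz":[-3.1,22,0],"turn":[0,0,0],"gripper":18},
  ],
)

```text
time: 27.8
tcp_pos: [0.4486, 0.0143, 0.0993]
ee_rot: [3.142, 0.0, 0.149]
wrist_force: [-0.5, -0.3, -5.3]
grip_width: 0.273
```

```bash
python3 k3.py t
python3 - <<'E'
import cv2,numpy as np
a=[]
for t in 'st':
    im=cv2.imread(f'pics/{t}_side.full.png')[285:350,365:445]
    a.append(cv2.convertScaleAbs(cv2.resize(im,None,fx=5,fy=5,interpolation=cv2.INTER_CUBIC),alpha=2.5,beta=-290))
for t in 'st':
    im=cv2.imread(f'pics/{t}_scene.full.png')[240:305,130:210]
    a.append(cv2.convertScaleAbs(cv2.resize(im,None,fx=5,fy=5,interpolation=cv2.INTER_CUBIC),alpha=2.5,beta=-290))
cv2.imwrite('pics/t9.png',cv2.resize(np.vstack([np.hstack(a[:2]),np.hstack(a[2:])]),(740,600)))
E
```

```text
27.8 [0.4486 0.0143 0.0993] [3.1415e+00 1.0000e-04 1.4900e-01] grip 0.273
dryer x,y of origin [-0.1623  0.001 ] face 0.1027 F [ 0.24 -0.58 -5.28]
```

View pics/t9.png

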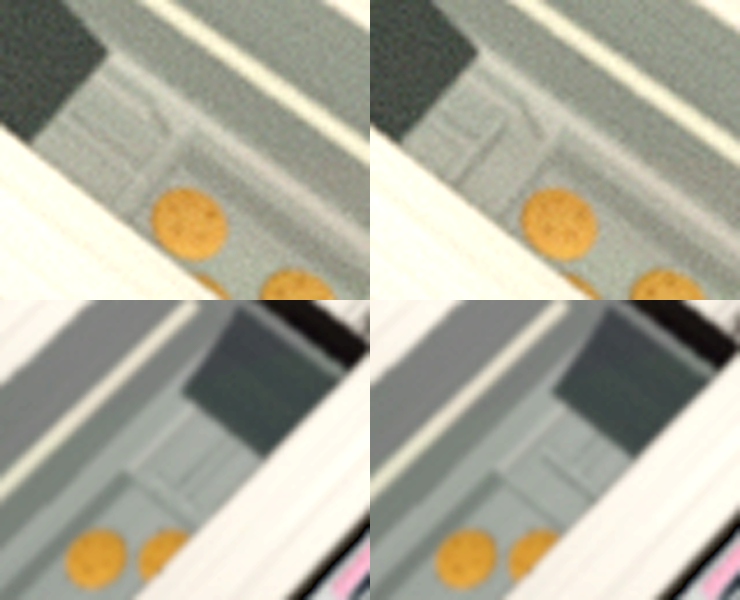

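Call:
arm_command(
  plan=[
    {"xyz":[-1.5,10,0],"turn":[0,0,0],"gripper":18},
    {"xyz":[-3.2,22,0],"turn":[0,0,0],"gripper":18},
    {"xyz":[-5,34,0],"turn":[0,0,0],"gripper":18},
    {"xyz":[-6.7,46,0],"turn":[0,0,0],"gripper":18},
    {"xyz":[-8.5,58,0],"turn":[0,0,0],"gripper":18},
  ],
)

```text
time: 28.52
tcp_pos: [0.44, 0.073, 0.0993]
ee_rot: [-3.141, 0.0, 0.149]
wrist_force: [0.5, 1.4, -4.5]
grip_width: 0.267
```

Call:
arm_command(
  plan=[
    {"xyz":[-1.2,8,0],"turn":[0,0,0],"gripper":18},
    {"xyz":[-2.3,16,0],"turn":[0,0,0],"gripper":18},
    {"xyz":[-3.5,24,0],"turn":[0,0,0],"gripper":18},
    {"xyz":[-4.7,32,0],"turn":[0,0,0],"gripper":18},
    {"xyz":[-5.8,40,0],"turn":[0,0,0],"gripper":18},
  ],
)

```text
time: 29.15
tcp_pos: [0.4347, 0.1121, 0.0994]
ee_rot: [3.141, -0.001, 0.149]
wrist_force: [-0.7, -0.2, -1.6]
grip_width: 0.275
```

Call:
arm_command(
  plan=[
    {"xyz":[-1.2,8,0],"turn":[0,0,0],"gripper":18},
    {"xyz":[-2.3,16,0],"turn":[0,0,0],"gripper":18},
    {"xyz":[-3.5,24,0],"turn":[0,0,0],"gripper":18},
    {"xyz":[-4.7,32,0],"turn":[0,0,0],"gripper":18},
    {"xyz":[-5.8,40,0],"turn":[0,0,0],"gripper":18},
  ],
)

```text
time: 29.78
tcp_pos: [0.4285, 0.1524, 0.0993]
ee_rot: [3.142, 0.0, 0.149]
wrist_force: [-0.1, -0.1, -1.6]
grip_width: 0.271
```

Call:
arm_command(
  plan=[
    {"xyz":[-2,14,0],"turn":[0,0,0],"gripper":18},
    {"xyz":[-4.4,30,0],"turn":[0,0,0],"gripper":18},
    {"xyz":[-6.7,46,0],"turn":[0,0,0],"gripper":18},
    {"xyz":[-9,62,0],"turn":[0,0,0],"gripper":18},
    {"xyz":[-11,75,0],"turn":[0,0,0],"gripper":18},
  ],
)

```text
time: 30.4
tcp_pos: [0.4174, 0.2282, 0.0993]
ee_rot: [-3.142, 0.0, 0.15]
wrist_force: [1.1, -0.2, -2.1]
grip_width: 0.272
```

```bash
python3 k3.py u
```

```text
30.4 [0.4174 0.2282 0.0993] [-3.1415e+00  1.0000e-04  1.4960e-01] grip 0.272
dryer x,y of origin [-0.3784  0.0009] face -0.1134 F [ 0.36  1.06 -2.08]
```

View pics/u4.png

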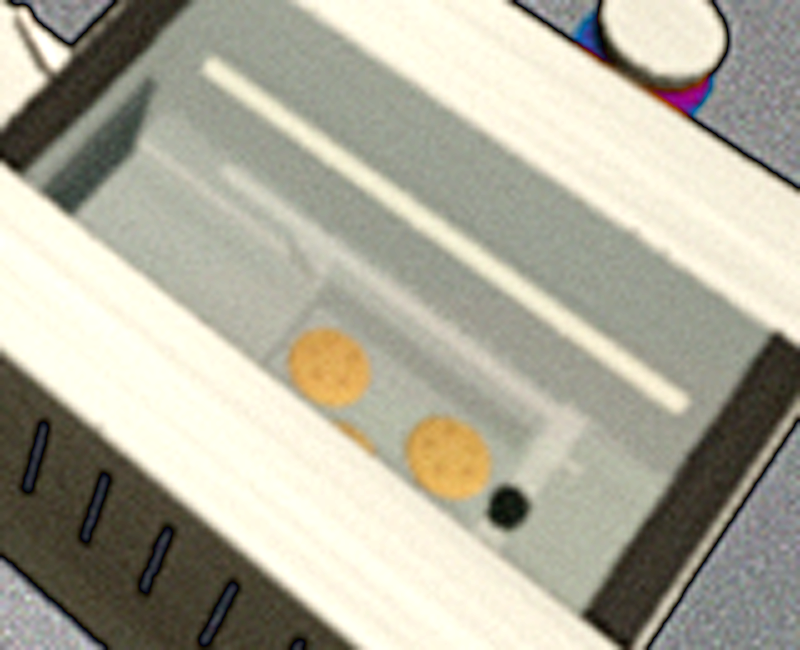

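View pics/u.png

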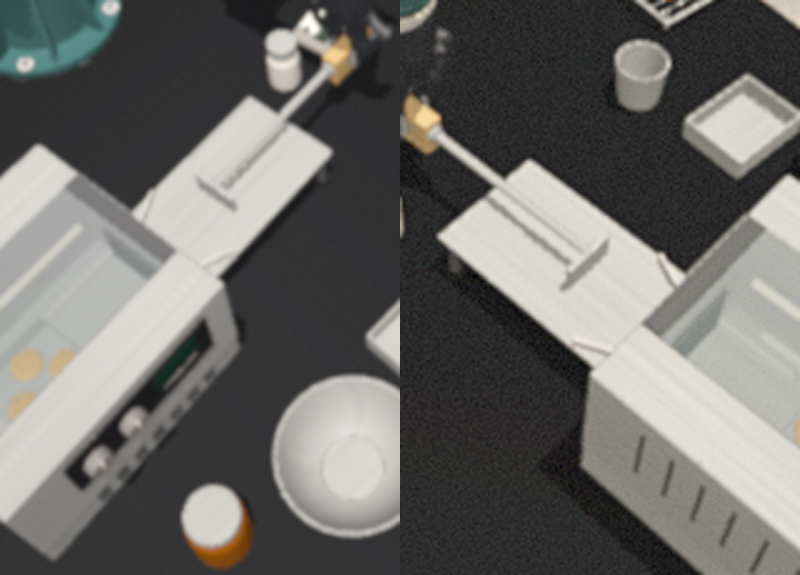

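Call:
arm_command(
  plan=[
    {"xyz":[0,8,15],"turn":[0,0,0],"gripper":18},
    {"xyz":[0,20,35],"turn":[0,0,0],"gripper":18},
    {"xyz":[0,32,55],"turn":[0,0,0],"gripper":18},
    {"xyz":[0,44,61],"turn":[0,0,0.1],"gripper":18},
    {"xyz":[6,56,61],"turn":[0,0,0.25],"gripper":18},
  ],
)

```text
time: 31.12
tcp_pos: [0.4235, 0.283, 0.1609]
ee_rot: [3.141, -0.0, 0.403]
wrist_force: [-0.2, 0.2, -2.1]
grip_width: 0.269
```

Call:
arm_command(
  plan=[
    {"xyz":[6,6,0],"turn":[0,0,0.16],"gripper":18},
    {"xyz":[12,12,0],"turn":[0,0,0.32],"gripper":18},
    {"xyz":[18,18,0],"turn":[0,0,0.48],"gripper":18},
    {"xyz":[24,22,0],"turn":[0,0,0.64],"gripper":18},
    {"xyz":[28,26,0],"turn":[0,0,0.8],"gripper":18},
  ],
)

```text
time: 31.75
tcp_pos: [0.4517, 0.3085, 0.16]
ee_rot: [-3.141, 0.001, 1.204]
wrist_force: [-0.2, -0.3, -2.3]
grip_width: 0.273
```

Call:
arm_command(
  plan=[
    {"xyz":[3,0,0],"turn":[0,0,0.15],"gripper":18},
    {"xyz":[3,0,0],"turn":[0,0,0.3],"gripper":18},
    {"xyz":[3,0,0],"turn":[0,0,0.42],"gripper":18},
    {"xyz":[3,0,0],"turn":[0,0,0.5],"gripper":18},
    {"xyz":[3,0,0],"turn":[0,0,0.5],"gripper":18},
  ],
)

```text
time: 32.38
tcp_pos: [0.4544, 0.3084, 0.16]
ee_rot: [-3.141, 0.001, 1.698]
wrist_force: [0.0, -0.0, -2.0]
grip_width: 0.271
```

Call:
arm_command(
  plan=[
    {"xyz":[0,0,-25],"turn":[0,0,0],"gripper":18},
    {"xyz":[0,0,-55],"turn":[0,0,0],"gripper":18},
    {"xyz":[0,0,-85],"turn":[0,0,0],"gripper":18},
    {"xyz":[0,0,-110],"turn":[0,0,0],"gripper":18},
    {"xyz":[0,0,-115],"turn":[0,0,0],"gripper":18},
  ],
)

```text
time: 33.0
tcp_pos: [0.4534, 0.3081, 0.0437]
ee_rot: [-3.138, 0.001, 1.697]
wrist_force: [0.5, -0.5, -2.1]
grip_width: 0.269
```

```bash
python3 look.py v; python3 -c "
import cv2
a=cv2.imread('pics/v_side.full.png')[100:260,130:400]
cv2.imwrite('pics/v9.png',cv2.resize(a,None,fx=2.9,fy=2.9,interpolation=cv2.INTER_CUBIC))"
```

```text
33.0 [0.4534 0.3081 0.0437] [-3.1382e+00  1.5000e-03  1.6975e+00] grip 0.269
dryer x,y of origin [-0.4522  0.0482] face -0.1872 F [ 0.57  0.42 -2.08]
```

View pics/v9.png

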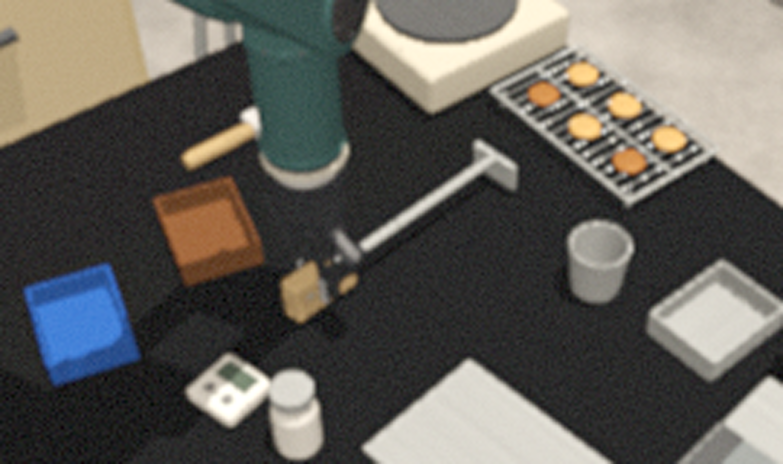

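Call:
arm_command(
  plan=[
    {"xyz":[0,0,-4],"turn":[0,0,0],"gripper":18},
    {"xyz":[0,0,-8],"turn":[0,0,0],"gripper":18},
    {"xyz":[0,0,-11],"turn":[0,0,0],"gripper":18},
    {"xyz":[0,0,-13],"turn":[0,0,0],"gripper":18},
    {"xyz":[0,0,-13],"turn":[0,0,0],"gripper":18},
  ],
)

```text
time: 33.72
tcp_pos: [0.4547, 0.3089, 0.0322]
ee_rot: [3.141, 0.0, 1.699]
wrist_force: [0.2, 0.2, -1.9]
grip_width: 0.273
```

Call:
arm_command(
  plan=[
    {"xyz":[0,0,-0.3],"turn":[0,0,0],"gripper":18},
    {"xyz":[0,0,-0.6],"turn":[0,0,0],"gripper":18},
    {"xyz":[0,0,-1],"turn":[0,0,0],"gripper":18},
    {"xyz":[0,0,-1.3],"turn":[0,0,0],"gripper":18},
    {"xyz":[0,0,-1.3],"turn":[0,0,0],"gripper":18},
  ],
)

```text
time: 34.35
tcp_pos: [0.4547, 0.309, 0.0318]
ee_rot: [3.141, -0.0, 1.699]
wrist_force: [-1.9, -1.2, 8.1]
grip_width: 0.265
```

Contact is made: 8 N upward with the base level. I'll release now.

Call:
arm_command(
  plan=[
    {"xyz":[0,0,0.6],"turn":[0,0,0],"gripper":18},
    {"xyz":[0,0,0.6],"turn":[0,0,0],"gripper":55},
    {"xyz":[0,0,0.6],"turn":[0,0,0],"gripper":55},
    {"xyz":[0,0,0.6],"turn":[0,0,0],"gripper":55},
    {"xyz":[0,0,0.6],"turn":[0,0,0],"gripper":55},
  ],
)

```text
time: 34.98
tcp_pos: [0.4546, 0.3089, 0.0315]
ee_rot: [-3.141, 0.0, 1.699]
wrist_force: [-0.6, -0.1, -0.5]
grip_width: 0.642
```

Call:
arm_command(
  plan=[
    {"xyz":[0,0,10],"turn":[0,0,0],"gripper":55},
    {"xyz":[0,0,40],"turn":[0,0,0],"gripper":55},
    {"xyz":[0,0,90],"turn":[0,0,0],"gripper":55},
    {"xyz":[0,0,140],"turn":[0,0,0],"gripper":55},
    {"xyz":[0,0,180],"turn":[0,0,0],"gripper":55},
  ],
)

```text
time: 35.6
tcp_pos: [0.4549, 0.3091, 0.2145]
ee_rot: [3.139, -0.001, 1.699]
wrist_force: [-0.1, 0.8, 0.5]
grip_width: 0.644
```

```bash
python3 k3.py x; python3 -c "
import cv2,numpy as np
a=cv2.imread('pics/x_side.full.png')[100:260,130:400]
b=cv2.imread('pics/x_scene.full.png')[100:260,200:470]
cv2.imwrite('pics/x9.png',cv2.resize(np.vstack([a,b]),None,fx=1.85,fy=1.85,interpolation=cv2.INTER_CUBIC))"
```

```text
35.6 [0.4549 0.3091 0.2145] [ 3.1394e+00 -7.0000e-04  1.6990e+00] grip 0.644
dryer x,y of origin [-0.453   0.0498] face -0.188 F [-0.82  0.07  0.47]
```

View pics/x9.png

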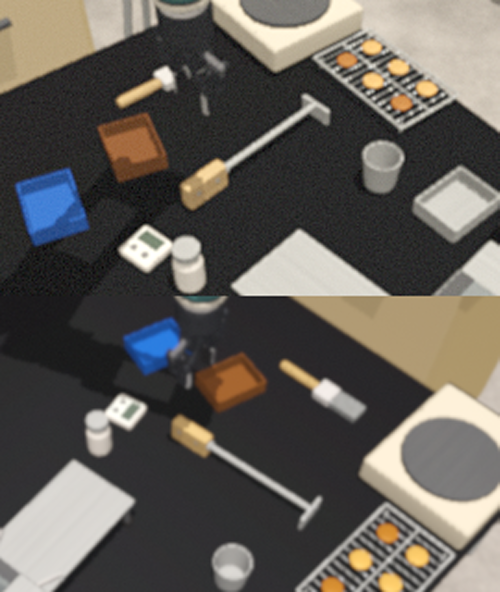

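View pics/x4.png

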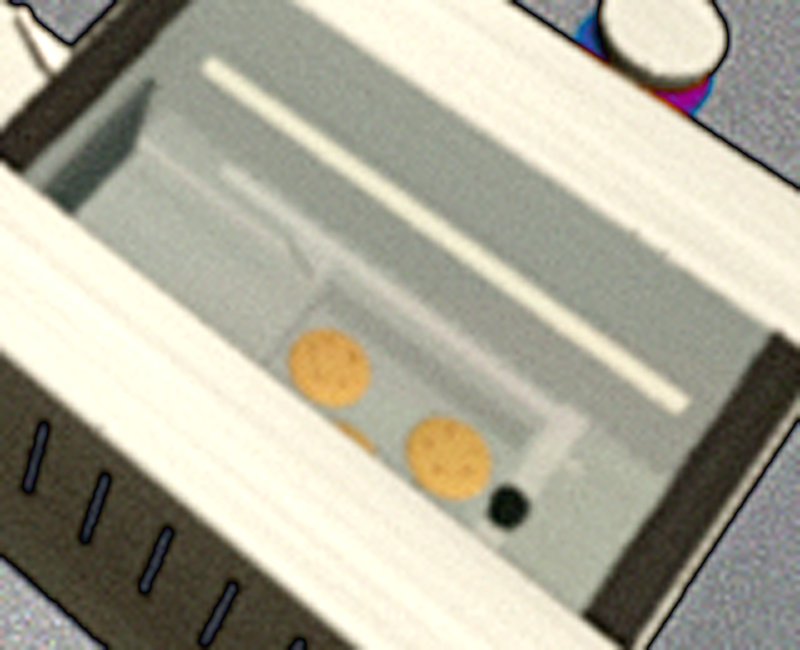

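Run:
```python
import cv2,numpy as np
a=cv2.imread('pics/a_side.png').astype(int);b=cv2.imread('pics/x_side.full.png').astype(int)
d=np.abs(a-b).mean(2)
print('flap/mouth region',d[272:305,345:372].mean().round(1),'floor ref',d[250:280,400:450].mean().round(1))
A=cv2.imread('pics/a_side.png')[260:325,340:420];B=cv2.imread('pics/x_side.full.png')[260:325,340:420]
cv2.imwrite('pics/y.png',cv2.convertScaleAbs(cv2.resize(np.hstack([A,B]),None,fx=5,fy=5,interpolation=cv2.INTER_CUBIC),alpha=2.2,beta=-230))
```

```text
flap/mouth region 1.9 floor ref 1.6
```

View pics/y.png

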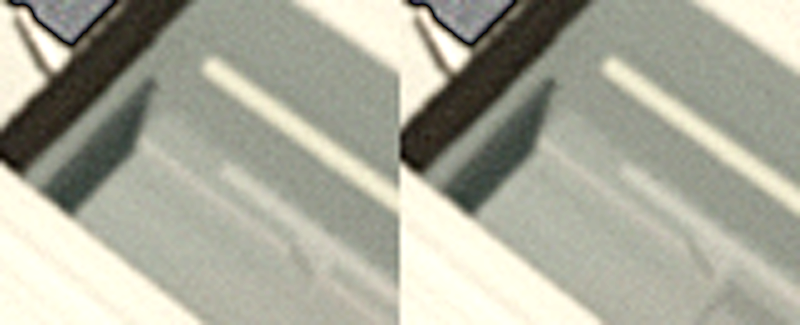

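The flap and the catch nose (about (300,255) in the left crop, (700,255) in the right) look the same as at the start: flap shut, catch out, tray behind it. I'm handing in.

```bash
python3 -c "
from station import bot
print(bot.finish_job())"
```

```text
the job is handed in; nothing more can be done
None
```

The tray is home in the dryer, the flap is shut, and the pusher is back upright on the bench where it started. I handed the job in at about 36 s, and the robot gave no verdict.

**What I did:** I picked up the pusher by its grip, set the plate on the shelf behind the tray, and slid the tray in along the dryer's axis. The pushing force read at the end of each move was 1 to 4 N. I felt the stop with the plate face about 124 mm inside the mouth. There the force climbed to about 11 N without further movement, and I backed off. I then drew the pusher straight out, turned it back and set it down.

**Last checks:**
- **Tray:** it did not move when the pusher was withdrawn, and its centre is about 179 mm inside the mouth. The crackers that show through the glass are in it; one is partly hidden by the casing.
- **Flap and catch:** both look the same through the glass as in the first picture, so flap shut and catch out. I judged this by eye and by a picture comparison of the flap area, not by a measured joint value.
- **Pusher:** it stands level, and the gripper is clear of it.
- **Bystanders:** those in the views I checked look unmoved.

**Disagreement:** my first camera fit of the tray's outline was a few millimetres off, so I found the contact and the stop by force instead.

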